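# Spare eyepiece from the blocked drawer

## Robot

A 6-joint arm with a two-finger parallel gripper is mounted at the origin on a cart in front of the work surface, level with it; the furniture and walls round the work are solid. World frame = base frame: x ahead of the robot, y to its left, z up, the work surface at z = 0. Lengths are in m, angles in rad, forces in N, time in s.
With the tool pointing down it reaches from about 0.225 to 0.875 m from the base axis. Payload 3.4 kg.
Tool frame: the origin (TCP) lies midway between the tips of the shut fingers; the grasp point (between the pads) lies 19 mm behind it; z points along the fingers, y is the line along which they close (so a half turn about z gives the same grasp; the last joint's range is limited). The gripper opens to 85 mm and grips with 20 to 120 N. Pads are 22 mm wide; open, the fingers measure 114 mm over their backs; the gripper's body (76 mm by 85 mm) begins 54 mm behind the grasp point. The pads swing forward as they close: fully open they stand 13 mm farther back than shut.
Start: joints at [1.097, 0.276, 1.505, -0, 1.361, -0.121], TCP at [0.199, 0.54, 0.194] pointing down, gripper open.
Joint ranges: [-2.89, 2.89], [-0.75, 2.08], [0.22, 2.7], [-1.18, 4.32], [0.11, 2.71], [-2.7, 2.7]. Speed limits (rad/s): [2.57, 2.57, 3.14, 3.14, 3.14, 3.14].

## Interface

Orientations are given as a unit quaternion [x, y, z, w].
In Python, from station import * gives the robot as it stands. The module is installed in compiled form; this text tells all that it offers.
- The arm moves only by the tool step_arm, never from a script. Its argument "increments" is a list of rows, each a list of 2 entries, a list of its own where there are three numbers: the shift along the tool's x, y, z in m, then the turn about the tool's z in rad. A call has 1 to 12 rows; each row shifts and turns the commanded pose from where the row before left it, along the tool's axes as they then stand; what a row does not reach is not made up. A row lasts 1/12 s, in which the tool goes at most 41.7 mm and 7.16 degrees, less where a joint would pass 70% of its speed; a pose out of reach is approached as far as the arm can. A call with a gripper value outside its range is refused whole. "jaw" is the closure in counts, from 0 (fully open) to 255 (shut), set as the call begins (left out, the last holds). The fingers move at their own pace and stop on an object; the grip force is fixed at half the most. Time passes only in rows, so rows that do not move let the fingers close. It gives the time, the measured TCP pose, the force, the opening and the grip force at its end, in the units of the state.
- get_state(): the state, without advancing time (a new reading comes with each control period).
- capture(name): name is "side" or "top"; returns a dict with "color" (480x640x3 uint8, red, green, blue), "vfov" (degrees; the focal length in pixels is half the picture's height over the tangent of half this angle, whatever the lens; pixels are square), "cx", "cy" (the principal point, pixels), "R" (3x3) and "t" (3): a world point X has camera coordinates R X + t. Camera axes: x right, y down, z forward; pixel columns grow to the right and rows downward; lengths in m; the calibration is good to about 2 mm. A picture is of the moment at which its call begins. There is no depth.
- job_done(): hands the job in; it is judged then, once.
The state is a dict: "time": time; "q": joint angles; "qvel": joint speeds; "joint_torque": joint torques, N m; "tool_pos": TCP position; "ee_rot": TCP orientation; "force": force on the tool from outside, world axes, zero at the start; "wrist_torque": the same for the moment, N m; "gripper_width": finger opening in m; "grasp_force": force on a finger pad.
Only numpy, scipy, OpenCV 4.12 (cv2) and the standard library are available. Lean on these libraries where they do the work, as an engineer would, in place of code of your own. Each camera call takes 0.05 s, during which the arm holds its last target. There are 200 camera calls.

## Task

The drawer with the spare eyepiece is ajar but cannot come out because the white jar, the prism and the battery pack stand in front of it: set all three aside upright on the grey mat, pull the drawer out, and seat the eyepiece upright in the bore of the steel holding block. Then push the drawer fully shut and stand the jar, the prism and the battery pack upright again, each back where it stood before.

Things in the scene. Friction and masses are not known exactly. Their poses are not given: they have to be found in the camera images.
- drawer_unit: low grey sheet-steel drawer unit, fixed on the bench, 190 x 260 x 74 mm (x, y, z), with a tin, a spool and a red box on the rear of its top. Origin: centre of its underside; its own -x axis points out of the front, the way the drawer comes out; its front edge is 95 mm from the origin. It stands slightly turned.
- drawer (a joint): the drawer of the unit: 0 = fully shut, grows as it is pulled out, to 0.115 m at the stop; it starts 0.035 to 0.045 m open. Slides with light friction (about 2 N) and stays where it is left. Its floor is 14 mm above the bench, its side walls 55 mm high above the bench, its front panel reaches 67 mm above the bench. Its front compartment is 83 mm long and begins right behind the front panel.
- drawer_lip (a point): middle of the dark rolled lip along the top edge of the drawer's front panel: a round bar 12 mm thick and 250 mm long along the panel, its centre 61 mm above the bench; take it from above, one finger behind it in the gap of the ajar drawer, one in front, at a spot along it that is clear of the eyepiece. The panel below it, with the tray wall behind, is 13 mm thick. With the drawer shut this point is 101 mm in front of the unit's origin. Axes as those of the drawer unit.
- eyepiece_center (a point): black eyepiece, round, 42 mm tall, standing in the drawer's front compartment, up to 72 mm left or right of its middle, half hidden under the unit's top edge at the start. Foot: flange 34 mm in diameter, 19 mm high; above it 30 mm in diameter. Point: on its axis, half-way up; z along its axis.
- jar_center (a point): white round plastic jar with a cap, 56 mm in diameter, 71 mm tall (body to 63 mm), one of the three things in a row in front of the drawer. Point: on its axis, 35 mm above its foot.
- prism_center (a point): survey prism: round glass in a ring-shaped holder standing on edge, 72 mm wide (own y), 72 mm tall and 28 mm thick (own x); grasp across the thickness. One of the three in the row. Point: centre of the ring, 36 mm above its foot.
- battery_center (a point): dark rectangular battery pack, 39 mm (own x) x 68 mm (own y) x 60 mm tall, one of the three in the row; grasp across the 39 mm. Point: its centre, 30 mm above its foot.
- mat: plain grey mat fixed on the bench left of the drawer unit, 160 mm (own x) x 170 mm (own y), 3 mm thick, with a marker pen behind it; the place to set things aside. Origin: centre of its underside.
- bore (a point): centre of the floor of the round bore (45 mm wide, 10 mm deep, chamfered) in the fixed steel holding block at the right: 66 x 66 mm, top 24 mm and bore floor (this point) 14 mm above the bench, on a 92 x 70 mm dark base plate; z up. On the way to it stands a blue bench vise 125 mm high; a lamp clamp hangs on the shelf edge behind, from 0.5 m up: cross the vise on the near side.
Not all that is in view belongs to the job. What is shaped like the part that bears jar_center but green is not meant.

How it is judged:
By the outcome, as a careful person would: the job done as asked, in the order asked, and still so for the second after the job is handed in, with the robot touching nothing.
It also fails if it takes over 152 s, if anything falls off the work surface, if the arm or the gripper's body presses on something with over 40 N, if the wrist force passes 120 N, or if a joint passes its speed limit or range.

## Working session

There is one attempt and no reset: what is moved stays moved. The work goes in short steps, Python scripts to look and compute and a tool call to move; the robot and the scene stay as the last step left them, time stands still between calls to the robot, and variables do not carry over. Pictures are saved under pics/ and viewed, at most 14 in all, crops included, and the job is handed in when it is done.

Besides the shell and the picture viewer there is one more tool, called after ">>>" in YAML: its name, and indented under it one key for each argument. step_arm: Moves the arm, as the interface text tells. Its arguments: {"type":"object","properties":{"increments":{"type":"array"},"jaw":{"type":"number"}},"required":["increments"]}

```bash
mkdir -p pics; cat > h.py <<'E'
from station import *
import numpy as np, cv2
from scipy.spatial.transform import Rotation as Ro
def cap(n,f=None):
    c=capture(n)
    if f: cv2.imwrite('pics/'+f,c['color'][:,:,::-1])
    return c
def K(c):
    f=240/np.tan(np.radians(c['vfov'])/2); return np.array([[f,0,c['cx']],[0,f,c['cy']],[0,0,1]])
def ray(c,u,v):
    R=np.array(c['R']);t=np.array(c['t']);o=-R.T@t
    d=R.T@np.linalg.inv(K(c))@np.array([u,v,1.]); return o,d/np.linalg.norm(d)
def onz(c,u,v,z):
    o,d=ray(c,u,v); return o+d*(z-o[2])/d[2]
def proj(c,X):
    p=K(c)@(np.array(c['R'])@np.array(X)+np.array(c['t'])); return p[:2]/p[2]
def tri(c1,p1,c2,p2):
    o1,d1=ray(c1,*p1);o2,d2=ray(c2,*p2)
    s=np.linalg.lstsq(np.c_[d1,-d2],o2-o1,rcond=None)[0]
    a=o1+d1*s[0];b=o2+d2*s[1]; return (a+b)/2,np.linalg.norm(a-b)
def st():
    s=get_state(); e=Ro.from_quat(s['ee_rot']); print(round(s['time'],2),np.round(s['tool_pos'],4),'xax',np.round(e.as_matrix()[:,0],3),'yax',np.round(e.as_matrix()[:,1],3),'q',np.round(s['q'],2),'w',s['gripper_width'],s['grasp_force'],np.round(s['force'],1)); return s
E
python3 - <<'E'
from h import *
for n in('side','top'):
    c=cap(n,n+'0.png'); print(n,c['vfov'],c['cx'],c['cy'],-np.array(c['R']).T@c['t'],np.round(c['R'],3).tolist())
st()
E
```

```text
side 53.82824711023199 322.07926082545674 237.35047678579286 [0.11432511 0.2273747  1.06835765] [[-0.606, -0.796, -0.005], [-0.694, 0.532, -0.485], [0.389, -0.29, -0.875]]
top 43.654467936439985 320.9974696825542 251.48232121196614 [ 0.40406335 -0.11384632  1.76893541] [[-0.025, -1.0, -0.014], [-0.995, 0.027, -0.093], [0.094, 0.012, -0.996]]
0.1 [0.1985 0.5391 0.1928] xax [-0.938  0.346  0.   ] yax [ 0.346  0.938 -0.002] q [ 1.1   0.28  1.51 -0.    1.36 -0.12] w 0.08501516391005064 0.0 [ 0.2 -0.5  0.2]
```

View pics/side0.png

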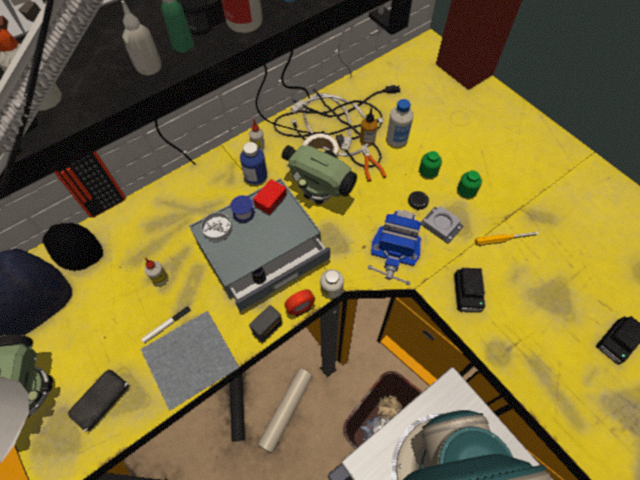

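View pics/top0.png

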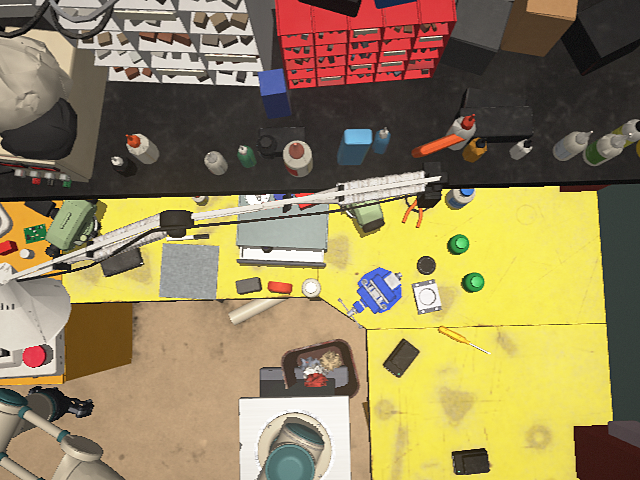

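The side view shows the mat (190,358), drawer front (285,275), battery (265,323), prism, red (299,302), white jar (332,284), eyepiece (259,274), vise (397,240) and block (442,223). The top view shows the battery (248,285), prism (280,287), jar (311,288), bore block (427,297) and mat (188,271).

The candidates for the jar are white (332,284) and green (430,165) and (470,184). The white one in the row is the one meant. I'll enlarge to confirm.

```bash
python3 - <<'E'
from h import *
c=cap('side');t=cap('top')
a=c['color'][180:350,180:360,::-1]; cv2.imwrite('pics/s1.png',cv2.resize(a,None,fx=3.5,fy=3.5,interpolation=cv2.INTER_CUBIC))
b=t['color'][180:330,220:450,::-1]; cv2.imwrite('pics/t1.png',cv2.resize(b,None,fx=3.4,fy=3.4,interpolation=cv2.INTER_CUBIC))
print('base',proj(c,[0,0,0]),proj(t,[0,0,0]),'tcp',proj(c,[.199,.54,.194]),proj(t,[.199,.54,.194]))
for n,p,z in(('bat',(248,285),.06),('prism',(280,287),.072),('jar',(311,288),.071),('bore',(427,297),.024),('mat',(188,271),.003)): print(n,onz(t,*p,z))
for n,p,z in(('bat',(265,320),.06),('prism',(299,300),.05),('jar',(332,275),.071),('bore',(442,223),.024),('mat',(190,358),.003),('eye',(259,271),.042)): print(n,onz(c,*p,z))
E
```

```text
base [448.47012678 473.12111852] [293.78797586 449.5399725 ] tcp [124.31264698 592.82357859] [ 80.03135587 393.26843042]
bat [0.47411449 0.11720826 0.06      ]
prism [0.46560587 0.02491654 0.072     ]
jar [ 0.46053695 -0.06276734  0.071     ]
bore [ 0.42735802 -0.39679826  0.024     ]
mat [0.52248657 0.30223665 0.003     ]
bat [0.47227796 0.12090057 0.06      ]
prism [0.46821004 0.03104172 0.05      ]
jar [ 0.46445072 -0.06159332  0.071     ]
bore [ 0.42490463 -0.38901592  0.024     ]
mat [0.52104683 0.29975917 0.003     ]
eye [0.58886206 0.06215718 0.042     ]
```

View pics/s1.png

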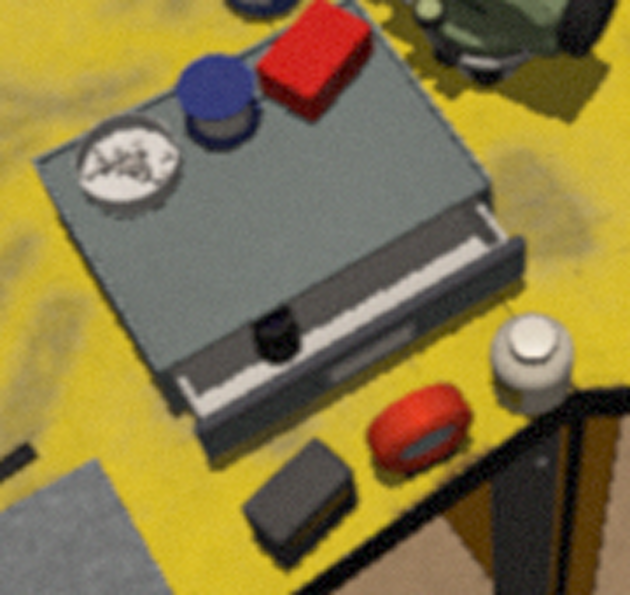

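View pics/t1.png

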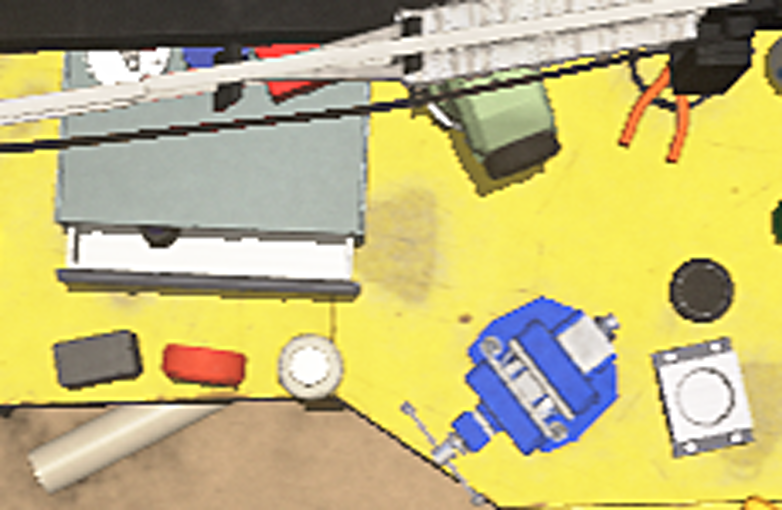

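The enlarged crops confirm the white jar at the right end of the row in top (311,288), the red prism (280,287) and the dark battery (248,285). The eyepiece is near the left third of the drawer in side (259,274). Next I'll measure with masks.

```bash
cat >> h.py <<'E'
def blob(c,seed,fn,box):
    x0,y0,x1,y1=box; im=c['color'][y0:y1,x0:x1]; h=cv2.cvtColor(im,cv2.COLOR_RGB2HSV).astype(int)
    m=fn(h).astype(np.uint8); m=cv2.morphologyEx(m,cv2.MORPH_OPEN,np.ones((2,2),np.uint8))
    n,l,s,ce=cv2.connectedComponentsWithStats(m)
    k=min(range(1,n),key=lambda i:np.hypot(*(ce[i]+[x0,y0]-seed)) if s[i,4]>15 else 1e9)
    ct=max(cv2.findContours((l==k).astype(np.uint8),0,2)[0],key=cv2.contourArea)
    return ce[k]+[x0,y0],s[k],(ct[:,0]+[x0,y0]).astype(np.float32)
red=lambda h:((h[...,0]<8)|(h[...,0]>172))&(h[...,1]>120)&(h[...,2]>60)
dark=lambda h:(h[...,1]<110)&(h[...,2]<110)
white=lambda h:(h[...,1]<85)&(h[...,2]>110)
grey=lambda h:(h[...,1]<60)&(h[...,2]>70)
E
python3 - <<'E'
from h import *
c=cap('side');t=cap('top')
def rep(n,cam,seed,fn,box,z,zr):
    ce,s,ct=blob(cam,seed,fn,box); P=onz(cam,*ce,z)
    W=np.array([onz(cam,u,v,zr)[:2] for u,v in ct],np.float32)*1000
    r=cv2.minAreaRect(W); print(n,'px',np.round(ce,1),'area',s[4],'P',np.round(P,4),'rect',np.round(r[0],1),np.round(r[1],1),round(r[2],1))
rep('bat t',t,(248,285),dark,(230,270,266,300),.03,.06)
rep('pri t',t,(280,287),red,(262,270,300,300),.036,.06)
rep('jar t',t,(311,288),white,(296,272,330,299),.035,.06)
rep('bore t',t,(427,297),white,(400,270,450,320),.024,.024)
rep('mat t',t,(188,271),grey,(145,225,225,310),.003,.003)
rep('bat s',c,(265,323),dark,(245,300,285,345),.03,.06)
rep('pri s',c,(299,302),red,(280,280,320,322),.036,.06)
rep('jar s',c,(332,284),white,(315,265,350,305),.035,.06)
rep('bore s',c,(442,223),grey,(415,200,470,245),.024,.024)
rep('mat s',c,(190,358),grey,(135,305,245,415),.003,.003)
# drawer front lip: dark strip
ce,s,ct=blob(t,(282,264),lambda h:(h[...,1]<110)&(h[...,2]<130),(230,255,330,272)); 
W=np.array([onz(t,u,v,.064)[:2] for u,v in ct],np.float32)*1000; print('lip',ce,s,cv2.minAreaRect(W))
# drawer lip ends / unit corners
for n,p,z in(('lipL',(238,261),.067),('lipR',(324.5,265),.067),('unitFL',(237.5,245),.074),('unitFR',(326.5,250.5),.074)): print(n,onz(t,*p,z))
for n,p,z in(('unitFL',(227,287),.074),('unitFR',(320,236.5),.074),('lipL',(239,303),.067),('lipR',(328.5,250),.067),('eye',(259,269.5),.042)): print(n,onz(c,*p,z))
E
```

```text
bat t px [260.3 286.1] area 30 P [0.4712 0.0855 0.03  ] rect [471.8  81.5] [ 8.6 31.4] 89.1
pri t px [280.5 288. ] area 224 P [0.464  0.0264 0.036 ] rect [463.2  24.6] [65.8 28.5] 88.5
jar t px [311.7 288.4] area 287 P [ 0.4606 -0.0638  0.035 ] rect [460.9 -65.3] [51.3 51.2] 88.5
bore t px [427.8 297.2] area 724 P [ 0.4266 -0.3991  0.024 ] rect [ 426.6 -399.7] [89.7 70.2] 10.7
mat t px [189.8 272.1] area 3033 P [0.5192 0.2968 0.003 ] rect [519.6 296.9] [167.6 159.8] 85.9
bat s px [265.3 323.4] area 553 P [0.4758 0.1217 0.03  ] rect [462.2 122.7] [49.  71.7] 10.9
pri s px [300.2 302.5] area 422 P [0.4664 0.0299 0.036 ] rect [456.2  34.5] [65.8 46.3] 85.8
jar s px [332.7 281. ] area 374 P [ 0.4637 -0.0636  0.035 ] rect [455.7 -56.6] [48.9 50.5] 52.6
bore s px [443.9 223.3] area 748 P [ 0.4213 -0.3924  0.024 ] rect [ 420.6 -390.9] [87.2 78.5] 9.3
mat s px [189.8 360.5] area 5183 P [0.5165 0.3029 0.003 ] rect [519.3 300.5] [168.  160.1] 85.7
lip [285.94936709 263.78481013] [41  7 29  5 79] ((531.103271484375, 10.055122375488281), (80.0003890991211, 11.445619583129883), 88.47991180419922)
lipL [0.5430149  0.14388507 0.067     ]
lipR [ 0.52504324 -0.10264011  0.067     ]
unitFL [0.58821044 0.14368008 0.074     ]
unitFR [ 0.56567309 -0.10944012  0.074     ]
unitFL [0.58488508 0.14737652 0.074     ]
unitFR [ 0.56109183 -0.10007064  0.074     ]
lipL [0.53850019 0.1458792  0.067     ]
lipR [ 0.52251488 -0.09621359  0.067     ]
eye [0.59216099 0.05996801 0.042     ]
```

>>> step_arm:
  increments:
    - [[0, 0, 0], 0.114]
    - [[0, 0, 0], 0.114]
    - [[0, 0, 0], 0.114]
    - [[0, 0, 0], 0.114]
    - [[0, 0, 0], 0.114]
    - [[0, 0, 0], 0.114]
    - [[0, 0, 0], 0.114]
    - [[0, 0, 0], 0.114]
    - [[0, 0, 0], 0.114]
  jaw: 75

```text
time: 1.05
tool_pos: [0.1987, 0.5395, 0.1935]
ee_rot: [0.638, 0.77, -0.0, 0.0]
force: [-0.1, -0.0, 0.3]
gripper_width: 0.0599
grasp_force: 0.0
```

```bash
cat >> h.py <<'E'
def go(x,y,z,ang=None):
    "tool-frame shift from the measured pose to a world target, after turning to ang (deg)"
    s=st(); M=Ro.from_quat(s['ee_rot']).as_matrix(); a=np.degrees(np.arctan2(M[1,1],M[0,1]))
    turn=0 if ang is None else np.radians(a-ang); M=M@Ro.from_euler('z',turn).as_matrix()
    print('ang',round(a,1),'turn',round(turn,3),'then shift',np.round(M.T@(np.array([x,y,z])-s['tool_pos']),4))
E
python3 - <<'E'
from h import *
t=cap('top'); c=cap('side')
def pca(n,cam,seed,fn,box,z):
    ce,s,ct=blob(cam,seed,fn,box); m=np.zeros((480,640),np.uint8); cv2.fillPoly(m,[ct.astype(int)],1)
    v,u=np.nonzero(m); W=np.array([onz(cam,a,b,z)[:2] for a,b in zip(u,v)])
    w,V=np.linalg.eigh(np.cov(W.T)); e=V[:,1]*np.sign(V[1,1]); print(n,W.mean(0).round(4),len(u),'yaw',np.degrees(np.arctan2(-e[0],e[1])).round(1), np.sqrt(12*w).round(4))
h=cv2.cvtColor(t['color'],cv2.COLOR_RGB2HSV)
print(h[285,240:262].tolist())
pca('bat',t,(248,285),lambda h:(h[...,1]<170)&(h[...,2]<115),(232,272,263,300),.05)
pca('pri',t,(280,287),red,(262,270,300,300),.04)
go(.474,.12,.15,11)
E
```

```text
[[12, 35, 123], [16, 35, 124], [16, 35, 123], [17, 33, 125], [17, 36, 126], [19, 33, 123], [20, 32, 121], [15, 29, 124], [16, 31, 123], [19, 33, 123], [17, 33, 124], [16, 35, 124], [9, 31, 131], [14, 33, 130], [18, 35, 125], [12, 34, 126], [15, 32, 126], [17, 35, 132], [18, 35, 124], [16, 32, 87], [13, 46, 50], [23, 137, 121]]
bat [0.4608 0.1015] 80 yaw 27.3 [0.0268 0.0744]
pri [0.4639 0.0262] 225 yaw -8.8 [0.0274 0.0666]
1.15 [0.1987 0.5396 0.1936] xax [-0.191  0.982 -0.   ] yax [ 0.982  0.191 -0.   ] q [ 1.1   0.28  1.51 -0.    1.36  0.9 ] w 0.060202628034509584 0.0 [-0.   0.4  0.3]
ang 11.0 turn 0.0 then shift [-0.4644  0.1902  0.0436]
```

>>> step_arm:
  increments:
    - [[-0.0357, 0.0146, 0], 0]
    - [[-0.0357, 0.0146, 0], 0]
    - [[-0.0357, 0.0146, 0], 0]
    - [[-0.0357, 0.0146, 0], 0]
    - [[-0.0357, 0.0146, 0], 0]
    - [[-0.0357, 0.0146, 0], 0]
    - [[-0.0357, 0.0146, 0], 0]
    - [[-0.0357, 0.0146, 0], 0]
    - [[-0.0357, 0.0146, 0], 0]
    - [[-0.0357, 0.0146, 0.01], 0]
    - [[-0.0357, 0.0146, 0.01], 0]
    - [[-0.0357, 0.0146, 0.01], 0]

```text
time: 2.15
tool_pos: [0.4533, 0.1508, 0.1637]
ee_rot: [0.635, 0.773, 0.001, 0.0]
force: [1.0, 0.1, -0.4]
gripper_width: 0.0603
grasp_force: 0.0
```

```bash
python3 - <<'E'
from h import *
t=cap('top'); t['color']=cv2.imread('pics/top0.png')[:,:,::-1]
c=cap('side'); c['color']=cv2.imread('pics/side0.png')[:,:,::-1]
def pca(n,cam,seed,fn,box,z):
    ce,s,ct=blob(cam,seed,fn,box); m=np.zeros((480,640),np.uint8); cv2.fillPoly(m,[ct.astype(int)],1)
    v,u=np.nonzero(m); W=np.array([onz(cam,a,b,z)[:2] for a,b in zip(u,v)])
    w,V=np.linalg.eigh(np.cov(W.T)); e=V[:,1]*np.sign(V[1,1]); print(n,W.mean(0).round(4),len(u),'yaw',np.degrees(np.arctan2(-e[0],e[1])).round(1), np.sqrt(12*w).round(4))
pca('bat',t,(248,285),lambda h:(h[...,1]<80)&(h[...,2]<150),(232,272,263,300),.05)
pca('bats',c,(265,323),lambda h:(h[...,1]<110)&(h[...,2]<75)&(h[...,2]>58),(245,300,285,345),.06)
s=get_state()['tool_pos'];
go(.474,.12,.021,11)
E
```

```text
bat [0.471 0.115] 324 yaw 8.6 [0.0385 0.0691]
bats [0.4524 0.1383] 4 yaw 86.2 [0.0043 0.0046]
2.25 [0.4547 0.1478 0.1622] xax [-0.188  0.982 -0.003] yax [ 0.982  0.188 -0.001] q [ 0.17  0.15  1.75 -0.    1.24 -0.02] w 0.060384393264687974 0.0 [-0.   0.1  0.9]
ang 10.8 turn -0.003 then shift [-0.0306  0.0138  0.1413]
```

>>> step_arm:
  increments:
    - [[-0.0325, 0.0125, 0], 0.02]
    - [[0, 0, 0.03], 0]
    - [[0, 0, 0.035], 0]
    - [[0, 0, 0.035], 0]
    - [[0, 0, 0.03], 0]
    - [[0, 0, 0.011], 0]
    - [[0, 0, 0], 0]
    - [[0, 0, 0], 0]

```text
time: 2.92
tool_pos: [0.4706, 0.1236, 0.0225]
ee_rot: [0.643, 0.766, -0.0, -0.0]
force: [0.1, 0.8, 0.5]
gripper_width: 0.0606
grasp_force: 0.0
```

>>> step_arm:
  increments:
    - [[0, 0, 0], 0]
    - [[0, 0, 0], 0]
    - [[0, 0, 0], 0]
    - [[0, 0, 0], 0]
    - [[0, 0, 0], 0]
    - [[0, 0, 0], 0]
  jaw: 255

```text
time: 3.42
tool_pos: [0.4711, 0.123, 0.023]
ee_rot: [0.644, 0.765, 0.0, 0.0]
force: [-0.4, 1.4, -0.3]
gripper_width: 0.0005
grasp_force: 0.0
```

```bash
python3 - <<'E'
from h import *
c=cap('side'); cv2.imwrite('pics/s2.png',cv2.resize(c['color'][200:380,170:370,::-1],None,fx=3.2,fy=3.2,interpolation=cv2.INTER_CUBIC))
go(.555,.338,.10,-4)
E
```

```text
3.47 [0.4711 0.123  0.0229] xax [-0.171  0.985  0.   ] yax [0.985 0.171 0.001] q [ 0.11  0.31  1.94  0.    0.89 -0.06] w -5.4618514547967546e-05 0.0 [-0.5  0.2 -0.2]
ang 9.9 turn 0.242 then shift [ 0.2203  0.0688 -0.077 ]
```

View pics/s2.png

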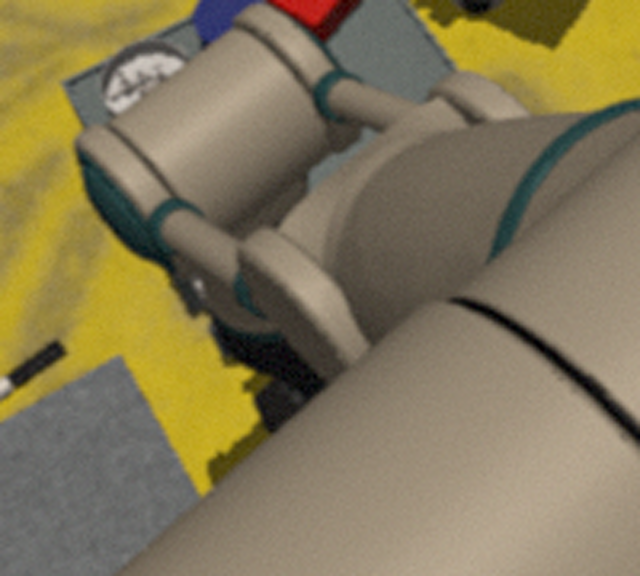

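The side view is blocked by the arm. The gripper shut on nothing, so I'll check from the top.

```bash
python3 - <<'E'
from h import *
c=cap('top'); cv2.imwrite('pics/t2.png',cv2.resize(c['color'][190:370,180:380,::-1],None,fx=3.2,fy=3.2,interpolation=cv2.INTER_CUBIC))
print(proj(c,[.471,.123,.023]),proj(c,[.471,.118,.03]))
E
```

```text
[247.75216069 286.59614743] [249.14297587 286.46744357]
```

View pics/t2.png

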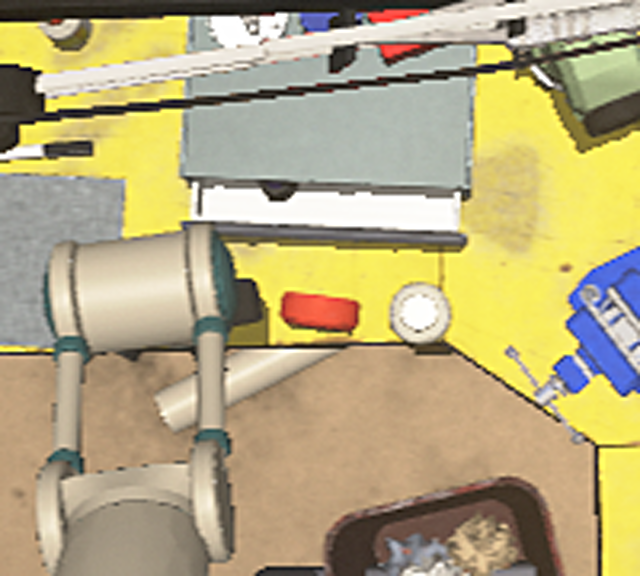

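>>> step_arm:
  increments:
    - [[0, 0, -0.03], 0]
    - [[0, 0, -0.04], 0]
    - [[0, 0, -0.04], 0]
    - [[0, 0, 0], 0]
    - [[0, 0, 0], 0]

```text
time: 3.93
tool_pos: [0.473, 0.1232, 0.1351]
ee_rot: [0.644, 0.765, 0.002, 0.002]
force: [0.4, 0.1, 0.0]
gripper_width: 0.0001
grasp_force: 0.0
```

```bash
python3 - <<'E'
from h import *
c=cap('side');t=cap('top');s=st()
p=np.array(s['tool_pos'])
a=c['color'][200:380,150:350,::-1];b=t['color'][190:370,180:380,::-1]
for q,im,o in((proj(c,p),a,(150,200)),(proj(t,p),b,(180,190))): print(q)
cv2.imwrite('pics/m1.png',cv2.resize(np.hstack([a,b]),None,fx=2,fy=2,interpolation=cv2.INTER_CUBIC))
E
```

```text
4.03 [0.4701 0.1229 0.132 ] xax [-0.171  0.985  0.   ] yax [ 0.985  0.171 -0.001] q [ 0.11  0.19  1.79  0.    1.17 -0.06] w -0.00011758486950864978 0.0 [-0.6 -0.3  0.5]
[260.98681856 309.92992804]
[242.37461767 285.55398743]
```

View pics/m1.png

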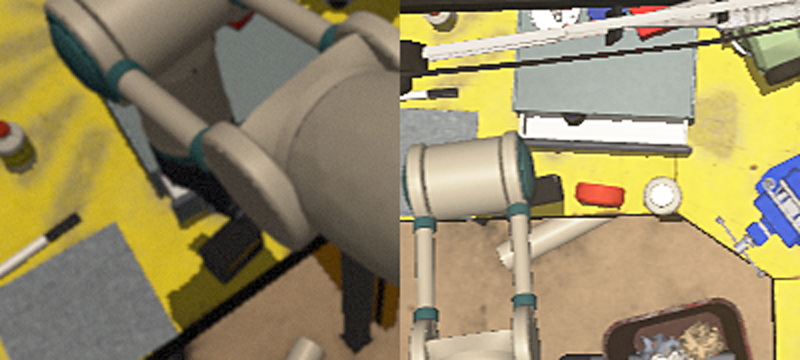

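```bash
python3 - <<'E'
from h import *
c=cap('side');o=cv2.imread('pics/side0.png')[:,:,::-1]
for im in(o,c['color']):
    h=cv2.cvtColor(im[295:350,240:295],cv2.COLOR_RGB2HSV); m=(h[...,1]<110)&(h[...,2]<110)
    for r in range(0,55,3): print(''.join('#' if v else '.' for v in m[r]))
    print()
for p in([.471,.123,.023],[.471,.123,.06],[.473,.118,.06]): print(proj(c,p))
E
```

```text
......#######################..........................
########################...............................
#################......................................
#############..........................................
#######....................######......................
##......................############...................
.....................##################................
..................######################...............
...............#######################.##..............
............#######################....##..............
..........######################....####...............
...........##################....##.#..................
.............##############...####................#...#
..............##########...#.#................###.##...
.................##########...............###.#.#.##...
....................####..............#..#.#..##.......
...................................###..###............
...............................#..#.###................
..........................#.####.#.....................

..########.#######.################
[... 411 characters left out ...]
#
...............#######################.#.......########
............#######################.....##.........####
..........######################.....#.................
............#################....##.#.................#
.............#############...####................###.#.
..............########....#####..............#...##.###
.................##########......................####..
....................####..............#.##.##..#.......
..................................##.#....#............
...............................####..##................
.................................#.....................

[266.3366346 326.3229315]
[264.53644957 320.98844844]
[265.90087764 318.99447938]
```

```bash
python3 - <<'E'
from h import *
c=cap('side');s=get_state();p=np.array(s['tool_pos'])
im=cv2.resize(c['color'][250:350,200:320,::-1],None,fx=6,fy=6,interpolation=cv2.INTER_CUBIC)
for z in(p[2],.2,.25):
    q=(proj(c,[p[0],p[1],z])-[200,250])*6; cv2.circle(im,tuple(int(v) for v in q),4,(255,0,255),-1)
cv2.imwrite('pics/s3.png',np.clip(im*1.6,0,255).astype(np.uint8))
E
```

```text
(no output)
```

View pics/s3.png

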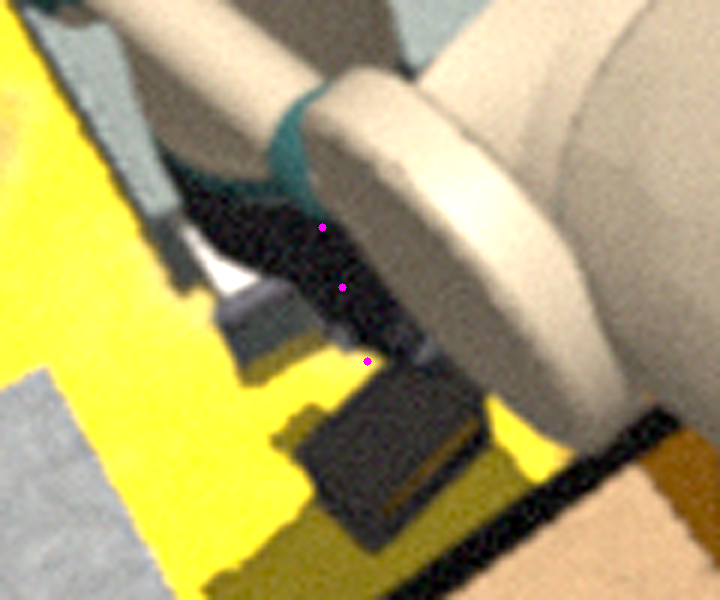

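>>> step_arm:
  increments:
    - [[0, 0, 0], 0]
    - [[0, 0, 0], 0]
    - [[0, 0, 0], 0]
    - [[0, 0, 0], 0]
    - [[0, 0, 0], 0]
  jaw: 75

```text
time: 4.55
tool_pos: [0.4708, 0.123, 0.1323]
ee_rot: [0.644, 0.765, -0.0, -0.0]
force: [-0.0, -0.5, -0.3]
gripper_width: 0.0594
grasp_force: 0.0
```

```bash
python3 - <<'E'
from h import *
c=cap('side');s=st();p=np.array(s['tool_pos'])
im=cv2.resize(c['color'][250:350,200:320,::-1],None,fx=6,fy=6,interpolation=cv2.INTER_CUBIC)
y=Ro.from_quat(s['ee_rot']).as_matrix()[:,1]
for d in(-.03,.03):
    q=(proj(c,p+y*d)-[200,250])*6; cv2.circle(im,tuple(int(v) for v in q),4,(255,0,255),-1)
cv2.imwrite('pics/s4.png',np.clip(im*1.6,0,255).astype(np.uint8))
E
```

```text
4.6 [0.4709 0.123  0.1324] xax [-0.171  0.985  0.   ] yax [ 0.985  0.171 -0.   ] q [ 0.11  0.19  1.79  0.    1.17 -0.06] w 0.06036973065005366 0.0 [ 0.7 -0.1  0.1]
```

View pics/s4.png

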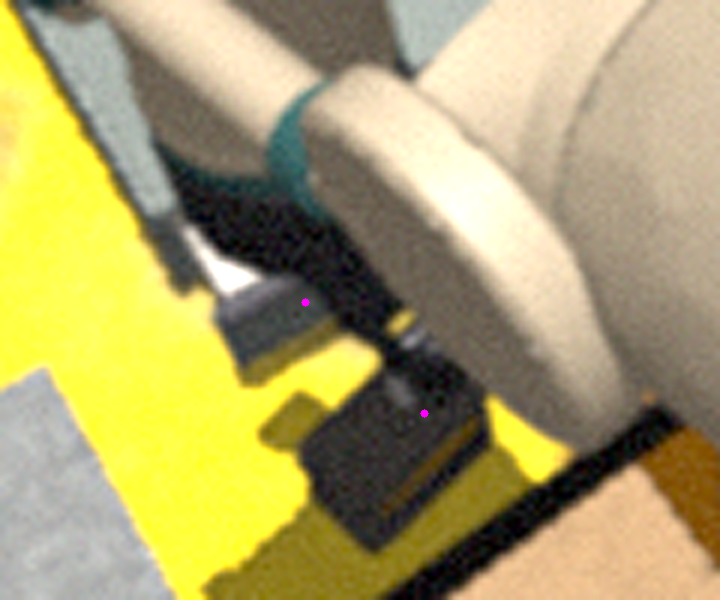

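>>> step_arm:
  increments:
    - [[0, 0, 0.035], 0]
    - [[0, 0, 0.035], 0]
    - [[0, 0, 0.03], 0]
    - [[0, 0, 0.01], 0]
    - [[0, 0, 0], 0]

```text
time: 5.02
tool_pos: [0.4681, 0.1227, 0.0198]
ee_rot: [0.644, 0.765, -0.002, -0.002]
force: [-0.1, 0.2, 0.7]
gripper_width: 0.0597
grasp_force: 0.0
```

>>> step_arm:
  increments:
    - [[0, 0, 0], 0]
    - [[0, 0, 0], 0]
    - [[0, 0, 0], 0]
    - [[0, 0, 0], 0]
  jaw: 150

```text
time: 5.35
tool_pos: [0.4721, 0.1232, 0.0239]
ee_rot: [0.644, 0.765, 0.001, 0.001]
force: [-0.2, -0.6, 0.9]
gripper_width: 0.0354
grasp_force: 0.0
```

```bash
python3 - <<'E'
from h import *
c=cap('side');s=st();p=np.array(s['tool_pos'])
im=cv2.resize(c['color'][250:350,200:320,::-1],None,fx=6,fy=6,interpolation=cv2.INTER_CUBIC)
cv2.imwrite('pics/s5.png',np.clip(im*2.,0,255).astype(np.uint8))
E
```

```text
5.4 [0.4719 0.1231 0.0237] xax [-0.171  0.985 -0.   ] yax [0.985 0.171 0.003] q [ 0.11  0.31  1.94  0.    0.89 -0.06] w 0.03519433150749177 0.0 [-0.3 -0.1 -0.3]
```

View pics/s5.png

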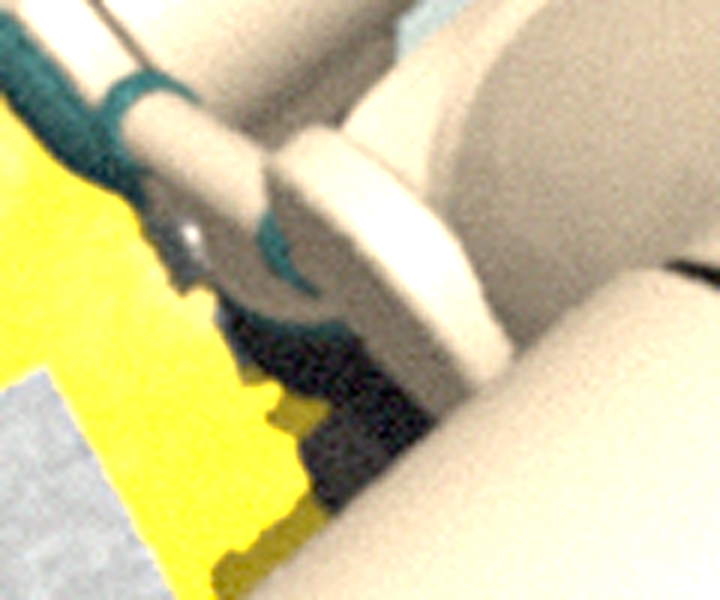

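>>> step_arm:
  increments:
    - [[0, 0, 0.003], 0]
    - [[0, 0, 0.003], 0]
    - [[0, 0, 0.003], 0]
    - [[0, 0, 0.003], 0]
    - [[0, 0, 0], 0]
    - [[0, 0, 0], 0]

```text
time: 5.9
tool_pos: [0.4866, 0.1255, 0.019]
ee_rot: [0.644, 0.765, 0.012, 0.011]
force: [5.7, 2.7, 35.0]
gripper_width: 0.0353
grasp_force: 17.8
```

>>> step_arm:
  increments:
    - [[0, -0.004, 0], 0]
    - [[0, -0.004, 0], 0]
    - [[0, 0, 0], 0]

```text
time: 6.15
tool_pos: [0.4778, 0.1241, 0.02]
ee_rot: [0.644, 0.765, 0.012, 0.01]
force: [1.7, 2.0, 44.9]
gripper_width: 0.0353
grasp_force: 22.8
```

```bash
python3 - <<'E'
from h import *
st()
E
```

```text
6.15 [0.4778 0.1241 0.02  ] xax [-0.171  0.985 -0.   ] yax [0.985 0.171 0.032] q [ 0.11  0.31  1.96  0.    0.85 -0.06] w 0.035254311240178686 22.840067110955715 [ 1.7  2.  44.9]
```

>>> step_arm:
  increments:
    - [[0, 0.008, -0.02], 0]
    - [[0, 0, -0.03], 0]
    - [[0, 0, -0.03], 0]
    - [[0.033, 0.013, 0], 0]
    - [[0.033, 0.013, 0], 0]
    - [[0.033, 0.013, 0], 0]
    - [[0.033, 0.013, 0], 0]
    - [[0.033, 0.013, 0], 0]
    - [[0, 0.005, 0], 0]
    - [[0, 0, 0], 0]
    - [[0, 0, 0], 0]
  jaw: 255

```text
time: 7.07
tool_pos: [0.5111, 0.2971, 0.0902]
ee_rot: [0.644, 0.765, -0.001, -0.0]
force: [0.3, -0.7, -0.2]
gripper_width: 0.0003
grasp_force: 0.0
```

```bash
python3 - <<'E'
from h import *
c=cap('side');s=st();p=np.array(s['tool_pos']);t=cap('top')
q=proj(c,p);print(q,proj(t,p))
u,v=int(q[0])-50,int(q[1])-50
im=cv2.resize(c['color'][v:v+100,u:u+100,::-1],None,fx=4,fy=4,interpolation=cv2.INTER_CUBIC)
cv2.circle(im,tuple(int(w) for w in (q-[u,v])*4),3,(255,0,255),-1)
q=proj(t,p);u,v=int(q[0])-50,int(q[1])-50
i2=cv2.resize(t['color'][v:v+100,u:u+100,::-1],None,fx=4,fy=4,interpolation=cv2.INTER_CUBIC)
cv2.imwrite('pics/m2.png',np.clip(np.hstack([im,i2])*1.6,0,255).astype(np.uint8))
E
```

```text
7.12 [0.5109 0.2965 0.0903] xax [-0.171  0.985 -0.001] yax [ 0.985  0.171 -0.001] q [ 0.41  0.37  1.63 -0.    1.14  0.24] w 0.00013466174874083922 0.0 [-0.2  0.8  0.3]
[183.36723819 349.98370624] [182.74819276 273.17251104]
```

View pics/m2.png

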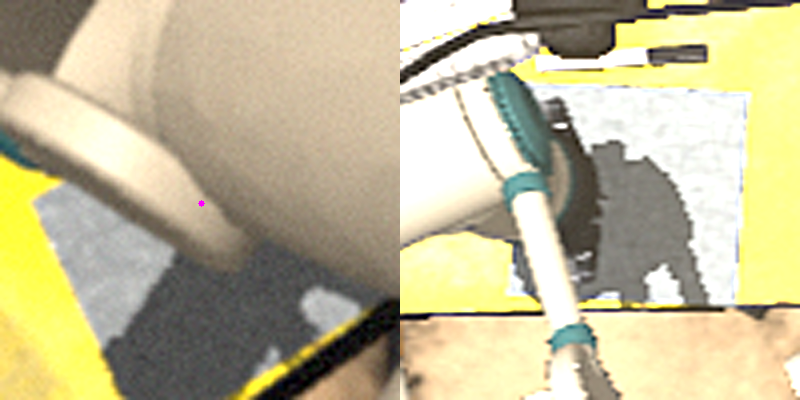

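>>> step_arm:
  increments:
    - [[0, 0, 0.03], 0]
    - [[0, 0, 0.02], 0]
    - [[0, 0, 0.01], 0]
    - [[0, 0, 0.004], 0]
    - [[0, 0, 0], 0]
    - [[0, 0, 0.004], 0]
    - [[0, 0, 0], 0]

```text
time: 7.75
tool_pos: [0.5122, 0.2976, 0.0232]
ee_rot: [0.644, 0.765, 0.001, 0.0]
force: [0.6, -0.8, -0.0]
gripper_width: -0.0004
grasp_force: 0.0
```

>>> step_arm:
  increments:
    - [[0, 0, 0.004], 0]
    - [[0, 0, 0], 0]
    - [[0, 0, 0.004], 0]
    - [[0, 0, 0], 0]
    - [[0, 0, 0], 0]

```text
time: 8.17
tool_pos: [0.5114, 0.2975, 0.0144]
ee_rot: [0.644, 0.765, -0.0, -0.0]
force: [-0.2, -0.2, 0.1]
gripper_width: 0.0001
grasp_force: 0.0
```

```bash
python3 - <<'E'
from h import *
st()
E
```

```text
8.17 [0.5114 0.2975 0.0144] xax [-0.171  0.985 -0.   ] yax [ 0.985  0.171 -0.   ] q [0.41 0.45 1.72 0.   0.97 0.24] w 6.588245574263755e-05 0.0 [-0.2 -0.2  0.1]
```

>>> step_arm:
  increments:
    - [[0, 0, 0.004], 0]
    - [[0, 0, 0.004], 0]
    - [[0, 0, 0.002], 0]
    - [[0, 0, 0], 0]
    - [[0, 0, 0], 0]

```text
time: 8.58
tool_pos: [0.5115, 0.2975, 0.0043]
ee_rot: [0.644, 0.765, -0.0, -0.0]
force: [-0.2, -0.4, 0.5]
gripper_width: 0.0001
grasp_force: 0.0
```

>>> step_arm:
  increments:
    - [[0, 0, 0.003], 0]
    - [[0, 0, 0.003], 0]
    - [[0, 0, 0], 0]
    - [[0, 0, 0], 0]

```text
time: 8.92
tool_pos: [0.5114, 0.2974, -0.0017]
ee_rot: [0.644, 0.765, -0.0, -0.0]
force: [0.3, 0.1, -0.2]
gripper_width: -0.0001
grasp_force: 0.0
```

The reading is already below the mat's top with no contact, so the reported height is offset. I'll keep probing gently to find by how much.

>>> step_arm:
  increments:
    - [[0, 0, 0.005], 0]
    - [[0, 0, 0.005], 0]
    - [[0, 0, 0.005], 0]
    - [[0, 0, 0], 0]
    - [[0, 0, 0], 0]

```text
time: 9.33
tool_pos: [0.5112, 0.2973, -0.017]
ee_rot: [0.644, 0.765, -0.001, -0.0]
force: [-0.8, -0.0, 0.6]
gripper_width: 0.0
grasp_force: 0.0
```

>>> step_arm:
  increments:
    - [[0, 0, 0.003], 0]
    - [[0, 0, 0.003], 0]
    - [[0, 0, 0.003], 0]
    - [[0, 0, 0], 0]
    - [[0, 0, 0], 0]

```text
time: 9.75
tool_pos: [0.5114, 0.2975, -0.0256]
ee_rot: [0.644, 0.765, -0.0, -0.0]
force: [-0.0, 0.9, 0.5]
gripper_width: -0.0003
grasp_force: 0.0
```

>>> step_arm:
  increments:
    - [[0, 0, 0.003], 0]
    - [[0, 0, 0.003], 0]
    - [[0, 0, 0], 0]
    - [[0, 0, 0], 0]

```text
time: 10.08
tool_pos: [0.5114, 0.2975, -0.0317]
ee_rot: [0.644, 0.765, -0.0, -0.0]
force: [-0.1, -0.5, 0.1]
gripper_width: 0.0001
grasp_force: 0.0
```

>>> step_arm:
  increments:
    - [[0, 0, 0.002], 0]
    - [[0, 0, 0], 0]
    - [[0, 0, 0.002], 0]
    - [[0, 0, 0], 0]
    - [[0, 0, 0], 0]

```text
time: 10.5
tool_pos: [0.5119, 0.2977, -0.0346]
ee_rot: [0.644, 0.765, 0.0, 0.0]
force: [0.0, -1.3, 4.7]
gripper_width: 0.0002
grasp_force: 2.5
```

>>> step_arm:
  increments:
    - [[0, 0, 0.002], 0]
    - [[0, 0, 0], 0]
    - [[0, 0, 0], 0]

```text
time: 10.75
tool_pos: [0.512, 0.2977, -0.0347]
ee_rot: [0.644, 0.765, 0.001, 0.0]
force: [-4.3, -2.6, 17.5]
gripper_width: 0.0
grasp_force: 8.8
```

Contact came at a reported z of -0.0345 on the 3 mm mat, so true z = reported + 0.0375. I'll build that into the helper.

>>> step_arm:
  increments:
    - [[0, 0, -0.02], 0]
    - [[0, 0, -0.04], 0]
    - [[0, 0, -0.04], 0]
    - [[0, 0, 0], 0]
    - [[0, 0, 0], 0]
  jaw: 75

```text
time: 11.17
tool_pos: [0.5138, 0.2985, 0.0654]
ee_rot: [0.644, 0.765, 0.003, 0.001]
force: [0.1, 0.1, 0.2]
gripper_width: 0.0598
grasp_force: 0.0
```

```bash
sed -i "s/np.array(\[x,y,z\])-s/np.array([x,y,z-.0375])-s/" h.py; python3 - <<'E'
from h import *
t=cap('top')
for z in(.17,.2,.23,.26): print(z,proj(t,[.511,.2965,z]),onz(t,176.5,270.7,z))
go(.471,.118,.12,9.5)
go(.555,.338,.12,-4)
E
```

```text
0.17 [175.50313405 271.43649206] [0.51290736 0.29381282 0.17      ]
0.2 [172.58485319 270.75209384] [0.51086518 0.28616412 0.2       ]
0.23 [169.55388647 270.04126841] [0.508823   0.27851542 0.23      ]
0.26 [166.40357856 269.30245497] [0.50678081 0.27086673 0.26      ]
11.22 [0.512  0.2977 0.0633] xax [-0.171  0.985  0.001] yax [0.985 0.171 0.002] q [0.41 0.4  1.66 0.   1.08 0.24] w 0.06056962277652912 0.0 [-0.5 -1.1 -0.3]
ang 9.9 turn 0.006 then shift [-0.1705 -0.07   -0.0194]
11.22 [0.512  0.2977 0.0633] xax [-0.171  0.985  0.001] yax [0.985 0.171 0.002] q [0.41 0.4  1.66 0.   1.08 0.24] w 0.06056962277652912 0.0 [-0.5 -1.1 -0.3]
ang 9.9 turn 0.242 then shift [ 0.0432  0.0401 -0.0191]
```

>>> step_arm:
  increments:
    - [[0, 0, -0.02], 0]
    - [[-0.034, -0.014, 0], 0]
    - [[-0.034, -0.014, 0], 0]
    - [[-0.034, -0.014, 0], 0]
    - [[-0.034, -0.014, 0], 0]
    - [[-0.034, -0.014, 0], 0]
    - [[0, 0, 0], 0]
    - [[0, 0, 0], 0]
    - [[0, 0, 0.025], 0]
    - [[0, 0, 0.025], 0]
    - [[0, 0, 0], 0]
    - [[0, 0, 0], 0]

```text
time: 12.22
tool_pos: [0.4702, 0.1188, 0.031]
ee_rot: [0.643, 0.766, -0.002, -0.002]
force: [0.6, 0.2, -0.0]
gripper_width: 0.0599
grasp_force: 0.0
```

>>> step_arm:
  increments:
    - [[0, 0, 0.02], 0]
    - [[0, 0, 0.02], 0]
    - [[0, 0, 0.008], 0]
    - [[0, 0, 0], 0]
    - [[0, 0, 0], 0]

```text
time: 12.63
tool_pos: [0.4723, 0.1186, -0.0149]
ee_rot: [0.644, 0.765, 0.0, 0.0]
force: [0.8, 0.2, 0.4]
gripper_width: 0.0602
grasp_force: 0.0
```

>>> step_arm:
  increments:
    - [[0, 0, 0], 0]
    - [[0, 0, 0], 0]
    - [[0, 0, 0], 0]
    - [[0, 0, 0], 0]
    - [[0, 0, 0], 0]
  jaw: 255

```text
time: 13.05
tool_pos: [0.4736, 0.1184, -0.0139]
ee_rot: [0.644, 0.765, 0.002, 0.001]
force: [0.2, 0.8, 6.0]
gripper_width: 0.0371
grasp_force: 61.1
```

```bash
python3 - <<'E'
from h import *
go(.555,.338,.10,-4)
E
```

```text
13.05 [ 0.4736  0.1184 -0.0139] xax [-0.171  0.985  0.   ] yax [0.985 0.171 0.004] q [ 0.1   0.36  1.98  0.    0.79 -0.07] w 0.037059523403139935 61.073598861694336 [0.2 0.8 6. ]
ang 9.8 turn 0.242 then shift [ 0.2248  0.0662 -0.0759]
```

>>> step_arm:
  increments:
    - [[0, 0, -0.02], 0]
    - [[0, 0, -0.025], 0]
    - [[0, 0, 0], 0.121]
    - [[0, 0, 0], 0.121]
    - [[0.0375, 0.011, 0], 0]
    - [[0.0375, 0.011, 0], 0]
    - [[0.0375, 0.011, 0], 0]
    - [[0.0375, 0.011, 0], 0]
    - [[0.0375, 0.011, 0], 0]
    - [[0.0375, 0.011, 0], 0]
    - [[0, 0, 0], 0]
    - [[0, 0, 0], 0]

```text
time: 14.05
tool_pos: [0.5532, 0.3397, 0.0288]
ee_rot: [0.73, 0.683, -0.0, -0.0]
force: [-0.8, -1.0, -2.4]
gripper_width: 0.0375
grasp_force: 61.0
```

```bash
python3 - <<'E'
from h import *
go(.555,.338,.0265,-4)
E
```

```text
14.05 [0.5532 0.3397 0.0288] xax [ 0.067  0.998 -0.   ] yax [ 0.998 -0.067 -0.001] q [0.44 0.51 1.57 0.   1.07 0.51] w 0.037456619127835114 61.01956844329834 [-0.8 -1.  -2.4]
ang -3.8 turn 0.003 then shift [-0.0016  0.002   0.0398]
```

>>> step_arm:
  increments:
    - [[-0.001, 0.002, 0.02], 0]
    - [[0, 0, 0.012], 0]
    - [[0, 0, 0.006], 0]
    - [[0, 0, 0.0015], 0]
    - [[0, 0, 0], 0]
    - [[0, 0, 0], 0]

```text
time: 14.55
tool_pos: [0.5552, 0.3362, -0.0098]
ee_rot: [0.732, 0.682, -0.0, -0.0]
force: [-0.6, -0.4, -2.4]
gripper_width: 0.0372
grasp_force: 61.4
```

>>> step_arm:
  increments:
    - [[0, 0, 0], 0]
    - [[0, 0, 0], 0]
    - [[0, 0, 0], 0]
    - [[0, 0, 0], 0]
    - [[0, 0, -0.02], 0]
    - [[0, 0, -0.03], 0]
    - [[0, 0, -0.04], 0]
    - [[0, 0, 0], 0]
    - [[0, 0, 0], 0]
  jaw: 90

```text
time: 15.3
tool_pos: [0.5575, 0.338, 0.0837]
ee_rot: [0.731, 0.682, 0.004, 0.001]
force: [0.0, 0.4, -0.7]
gripper_width: 0.0552
grasp_force: 0.0
```

```bash
python3 - <<'E'
from h import *
go(.466,.028,.12,-7)
E
```

```text
15.3 [0.5575 0.338  0.0837] xax [0.07  0.998 0.004] yax [ 0.998 -0.07   0.006] q [0.44 0.46 1.5  0.   1.17 0.51] w 0.055162941576738005 0.0 [ 0.   0.4 -0.7]
ang -4.0 turn 0.052 then shift [-0.3188 -0.0531 -0.0004]
```

>>> step_arm:
  increments:
    - [[-0.0354, -0.006, 0], 0.052]
    - [[-0.0354, -0.006, 0], 0]
    - [[-0.0354, -0.006, 0], 0]
    - [[-0.0354, -0.006, 0], 0]
    - [[-0.0354, -0.006, 0], 0]
    - [[-0.0354, -0.006, 0], 0]
    - [[-0.0354, -0.006, 0], 0]
    - [[-0.0354, -0.006, 0], 0]
    - [[-0.0354, -0.006, 0], 0]
    - [[0, 0, 0], 0]
    - [[0, 0, 0], 0]
    - [[0, 0, 0], 0]

```text
time: 16.3
tool_pos: [0.4645, 0.027, 0.0796]
ee_rot: [0.749, 0.662, 0.0, -0.001]
force: [-0.1, 0.9, 0.5]
gripper_width: 0.0556
grasp_force: 0.0
```

```bash
python3 - <<'E'
from h import *
go(.4655,.028,.022,-7)
E
```

```text
16.3 [0.4645 0.027  0.0796] xax [0.123 0.992 0.001] yax [ 0.992 -0.123 -0.001] q [-0.09  0.21  1.91  0.    1.02  0.03] w 0.05560465570797742 0.0 [-0.1  0.9  0.5]
ang -7.1 turn -0.001 then shift [0.0011 0.0009 0.0951]
```

>>> step_arm:
  increments:
    - [[0.001, 0.001, 0.03], 0]
    - [[0, 0, 0.03], 0]
    - [[0, 0, 0.025], 0]
    - [[0, 0, 0.01], 0]
    - [[0, 0, 0], 0]
    - [[0, 0, 0], 0]

```text
time: 16.8
tool_pos: [0.4657, 0.0288, -0.0155]
ee_rot: [0.748, 0.663, -0.0, -0.001]
force: [0.2, -0.2, 1.3]
gripper_width: 0.0551
grasp_force: 0.0
```

>>> step_arm:
  increments:
    - [[0, 0, 0], 0]
    - [[0, 0, 0], 0]
    - [[0, 0, 0], 0]
    - [[0, 0, 0], 0]
    - [[0, 0, 0], 0]
  jaw: 255

```text
time: 17.22
tool_pos: [0.4672, 0.0279, -0.0137]
ee_rot: [0.749, 0.662, 0.001, 0.001]
force: [-0.0, 2.6, 6.6]
gripper_width: 0.0273
grasp_force: 59.0
```

```bash
python3 - <<'E'
from h import *
go(.555,.254,.08,-4)
E
```

```text
17.22 [ 0.4672  0.0279 -0.0137] xax [0.122 0.992 0.001] yax [ 0.992 -0.122  0.003] q [-0.09  0.34  2.03  0.    0.77  0.03] w 0.027322759707098757 58.991031646728516 [-0.   2.6  6.6]
ang -7.0 turn -0.053 then shift [ 0.2318  0.072  -0.0558]
```

>>> step_arm:
  increments:
    - [[0, 0, -0.02], 0]
    - [[0, 0, -0.025], 0]
    - [[0.033, 0, 0], -0.053]
    - [[0.035, 0, 0], 0]
    - [[0.035, 0, 0], 0]
    - [[0.035, 0, 0], 0]
    - [[0.035, 0.01, 0], 0]
    - [[0.035, 0.021, 0], 0]
    - [[0.024, 0.021, 0], 0]
    - [[0, 0.02, 0], 0]
    - [[0, 0, 0], 0]
    - [[0, 0, 0], 0]

```text
time: 18.22
tool_pos: [0.5552, 0.2535, 0.029]
ee_rot: [0.731, 0.682, -0.001, -0.0]
force: [-1.1, -0.5, -3.8]
gripper_width: 0.0274
grasp_force: 59.7
```

```bash
python3 - <<'E'
from h import *
go(.555,.254,.0275,-4)
E
```

```text
18.22 [0.5552 0.2535 0.029 ] xax [ 0.069  0.998 -0.001] yax [ 0.998 -0.069 -0.002] q [ 0.31  0.46  1.66 -0.    1.03  0.38] w 0.027437016547834422 59.67120051383972 [-1.1 -0.5 -3.8]
ang -3.9 turn 0.001 then shift [ 0.0005 -0.0002  0.039 ]
```

>>> step_arm:
  increments:
    - [[0, 0, 0.02], 0]
    - [[0, 0, 0.012], 0]
    - [[0, 0, 0.006], 0]
    - [[0, 0, 0.0015], 0]
    - [[0, 0, 0], 0]
    - [[0, 0, 0], 0]

```text
time: 18.72
tool_pos: [0.5554, 0.2537, -0.0089]
ee_rot: [0.731, 0.682, 0.0, 0.0]
force: [-0.4, -0.1, -2.9]
gripper_width: 0.0275
grasp_force: 59.9
```

>>> step_arm:
  increments:
    - [[0, 0, 0], 0]
    - [[0, 0, 0], 0]
    - [[0, 0, 0], 0]
    - [[0, 0, 0], 0]
    - [[0, 0, -0.02], 0]
    - [[0, 0, -0.03], 0]
    - [[0, 0, -0.04], 0]
    - [[0, 0, 0], 0]
    - [[0, 0, 0], 0]
  jaw: 130

```text
time: 19.47
tool_pos: [0.5577, 0.2547, 0.0839]
ee_rot: [0.731, 0.682, 0.003, 0.001]
force: [-0.2, -0.2, -0.7]
gripper_width: 0.0416
grasp_force: 0.0
```

```bash
python3 - <<'E'
from h import *
go(.463,-.063,.12,45)
E
```

```text
19.47 [0.5577 0.2547 0.0839] xax [0.069 0.998 0.003] yax [ 0.998 -0.069  0.007] q [0.31 0.4  1.59 0.   1.14 0.38] w 0.041563370436733416 0.0 [-0.2 -0.2 -0.7]
ang -3.9 turn -0.854 then shift [-0.1576 -0.2916 -0.    ]
```

>>> step_arm:
  increments:
    - [[-0.036, -0.0081, 0], 0]
    - [[-0.036, -0.0081, 0], 0]
    - [[-0.036, -0.0081, 0], 0]
    - [[-0.036, -0.0081, 0], 0]
    - [[-0.036, -0.0081, 0], 0]
    - [[-0.036, -0.0081, 0], 0]
    - [[-0.036, -0.0081, 0], 0]
    - [[-0.036, -0.0081, 0], 0]
    - [[-0.036, -0.0081, 0], 0]
    - [[0, 0, 0], 0]
    - [[0, 0, 0], 0]
    - [[0, 0, 0], 0]
  jaw: 40

```text
time: 20.47
tool_pos: [0.4597, -0.064, 0.0799]
ee_rot: [0.732, 0.682, -0.0, -0.001]
force: [0.8, 0.1, 0.1]
gripper_width: 0.072
grasp_force: 0.0
```

```bash
python3 - <<'E'
from h import *
go(.463,-.062,.024)
E
```

```text
20.47 [ 0.4597 -0.064   0.0799] xax [0.07  0.998 0.001] yax [ 0.998 -0.07  -0.001] q [-0.29  0.21  1.91  0.    1.03 -0.22] w 0.07196688859827735 0.0 [0.8 0.1 0.1]
ang -4.0 turn 0 then shift [0.0022 0.0033 0.0934]
```

>>> step_arm:
  increments:
    - [[0.002, 0.003, 0.03], 0]
    - [[0, 0, 0.03], 0]
    - [[0, 0, 0.025], 0]
    - [[0, 0, 0.008], 0]
    - [[0, 0, 0], 0]
    - [[0, 0, 0], 0]

```text
time: 20.97
tool_pos: [0.4638, -0.0617, -0.0123]
ee_rot: [0.731, 0.683, 0.0, -0.0]
force: [-0.4, -0.7, -0.2]
gripper_width: 0.0718
grasp_force: 0.0
```

>>> step_arm:
  increments:
    - [[0, 0, 0], 0]
    - [[0, 0, 0], 0]
    - [[0, 0, 0], 0]
    - [[0, 0, 0], 0]
    - [[0, 0, 0], 0]
  jaw: 255

```text
time: 21.38
tool_pos: [0.465, -0.0626, -0.0105]
ee_rot: [0.731, 0.682, 0.001, 0.001]
force: [-1.4, 1.9, 7.0]
gripper_width: 0.0531
grasp_force: 63.2
```

```bash
python3 - <<'E'
from h import *
go(.475,.302,.08)
E
```

```text
21.38 [ 0.465  -0.0626 -0.0105] xax [ 0.069  0.998 -0.   ] yax [ 0.998 -0.069  0.004] q [-0.28  0.33  2.02  0.    0.78 -0.21] w 0.053050038901124544 63.191218161955476 [-1.4  1.9  7. ]
ang -4.0 turn 0 then shift [ 0.3644 -0.0151 -0.0531]
```

>>> step_arm:
  increments:
    - [[0, 0, -0.02], 0]
    - [[0, 0, -0.025], 0]
    - [[0.0364, -0.0015, 0], 0]
    - [[0.0364, -0.0015, 0], 0]
    - [[0.0364, -0.0015, 0], 0]
    - [[0.0364, -0.0015, 0], 0]
    - [[0.0364, -0.0015, 0], 0]
    - [[0.0364, -0.0015, 0], 0]
    - [[0.0364, -0.0015, 0], 0]
    - [[0.0364, -0.0015, 0], 0]
    - [[0.0364, -0.0015, 0], 0]
    - [[0.0364, -0.0015, 0], 0]

```text
time: 22.38
tool_pos: [0.4738, 0.3037, 0.0338]
ee_rot: [0.731, 0.682, 0.001, 0.0]
force: [1.2, -0.0, -1.3]
gripper_width: 0.0528
grasp_force: 63.7
```

>>> step_arm:
  increments:
    - [[0, 0, 0.02], 0]
    - [[0, 0, 0], 0]
    - [[0, 0, 0], 0]

```text
time: 22.63
tool_pos: [0.4723, 0.3013, 0.0124]
ee_rot: [0.731, 0.683, -0.001, -0.0]
force: [-0.7, 0.1, -1.1]
gripper_width: 0.0532
grasp_force: 63.7
```

```bash
python3 - <<'E'
from h import *
go(.473,.302,.030)
E
```

```text
22.63 [0.4723 0.3013 0.0124] xax [ 0.068  0.998 -0.001] yax [ 0.998 -0.068 -0.002] q [ 0.44  0.41  1.79 -0.    0.94  0.51] w 0.05318752263716156 63.728961953893304 [-0.7  0.1 -1.1]
ang -3.9 turn 0 then shift [0.0008 0.0006 0.0199]
```

>>> step_arm:
  increments:
    - [[0, 0, 0.01], 0]
    - [[0, 0, 0.007], 0]
    - [[0, 0, 0.003], 0]
    - [[0, 0, 0], 0]
    - [[0, 0, 0], 0]

```text
time: 23.05
tool_pos: [0.4738, 0.3008, -0.0073]
ee_rot: [0.732, 0.682, 0.0, 0.0]
force: [0.2, -0.3, -1.3]
gripper_width: 0.0532
grasp_force: 63.7
```

>>> step_arm:
  increments:
    - [[0, 0, 0], 0]
    - [[0, 0, 0], 0]
    - [[0, 0, 0], 0]
    - [[0, 0, 0], 0]
    - [[0, 0, -0.02], 0]
    - [[0, 0, -0.03], 0]
    - [[0, 0, -0.04], 0]
    - [[0, 0, -0.02], 0]
    - [[0, 0, 0], 0]
  jaw: 50

```text
time: 23.8
tool_pos: [0.4772, 0.3034, 0.1081]
ee_rot: [0.731, 0.682, 0.005, 0.002]
force: [1.6, 0.0, 0.3]
gripper_width: 0.0688
grasp_force: 0.0
```

```bash
python3 - <<'E'
from h import *
go(.527,-.05,.10,-4.5)
E
```

```text
23.8 [0.4772 0.3034 0.1081] xax [0.069 0.998 0.006] yax [ 0.998 -0.069  0.01 ] q [0.44 0.32 1.67 0.   1.14 0.51] w 0.06879486373023329 0.0 [1.6 0.  0.3]
ang -3.9 turn 0.01 then shift [-0.3487  0.0769  0.0444]
```

>>> step_arm:
  increments:
    - [[-0.0365, 0.0086, 0], 0.01]
    - [[-0.0365, 0.0086, 0], 0]
    - [[-0.0365, 0.0086, 0], 0]
    - [[-0.0365, 0.0086, 0], 0]
    - [[-0.0365, 0.0086, 0], 0]
    - [[-0.0365, 0.0086, 0], 0]
    - [[-0.0365, 0.0086, 0], 0]
    - [[-0.0365, 0.0086, 0], 0]
    - [[-0.0365, 0.0086, 0], 0]
    - [[0, 0, 0], 0]
    - [[0, 0, 0], 0]
    - [[0, 0, 0], 0]
  jaw: 165

```text
time: 24.8
tool_pos: [0.5244, -0.0316, 0.1019]
ee_rot: [0.735, 0.678, -0.0, -0.001]
force: [0.3, 0.5, 0.5]
gripper_width: 0.0302
grasp_force: 0.0
```

```bash
python3 - <<'E'
from h import *
go(.528,-.03,.042,-4.5)
E
```

```text
24.8 [ 0.5244 -0.0316  0.1019] xax [0.08  0.997 0.001] yax [ 0.997 -0.08  -0.002] q [-0.19  0.27  1.75  0.    1.12 -0.11] w 0.030241894186125544 0.0 [0.3 0.5 0.5]
ang -4.6 turn -0.001 then shift [0.0018 0.0037 0.0974]
```

>>> step_arm:
  increments:
    - [[0.0018, 0.004, 0.03], 0]
    - [[0, 0, 0.03], 0]
    - [[0, 0, 0.01], 0]
    - [[0, 0, 0], 0]
    - [[0, 0, 0.008], 0]
    - [[0, 0, 0.008], 0]
    - [[0, 0, 0.008], 0]
    - [[0, 0, 0.004], 0]
    - [[0, 0, 0], 0]

```text
time: 25.55
tool_pos: [0.5292, -0.0304, 0.0041]
ee_rot: [0.734, 0.679, -0.0, -0.0]
force: [0.1, 0.2, -0.3]
gripper_width: 0.0304
grasp_force: 0.0
```

>>> step_arm:
  increments:
    - [[0, 0, 0], 0]
    - [[0, 0, 0], 0]
    - [[0, 0, 0], 0]
    - [[0, 0, 0], 0]
    - [[0, 0, 0], 0]
  jaw: 255

```text
time: 25.97
tool_pos: [0.5305, -0.0306, 0.0052]
ee_rot: [0.734, 0.679, 0.001, 0.001]
force: [2.1, 0.6, 0.9]
gripper_width: 0.0152
grasp_force: 58.7
```

>>> step_arm:
  increments:
    - [[0, -0.005, 0], 0]
    - [[0, -0.009, 0], 0]
    - [[0, -0.009, 0], 0]
    - [[0, -0.009, 0], 0]
    - [[0, -0.009, 0], 0]
    - [[0, -0.009, 0], 0]
    - [[0, -0.009, 0], 0]
    - [[0, -0.009, 0], 0]
    - [[0, -0.005, 0], 0]
    - [[0, 0, 0], 0]
    - [[0, 0, 0], 0]

```text
time: 26.88
tool_pos: [0.459, -0.0255, 0.0051]
ee_rot: [0.735, 0.679, 0.002, 0.003]
force: [6.1, -2.8, 0.7]
gripper_width: 0.0147
grasp_force: 61.6
```

```bash
python3 - <<'E'
from h import *
st()
E
```

```text
26.88 [ 0.459  -0.0255  0.0051] xax [ 0.079  0.997 -0.001] yax [ 0.997 -0.079  0.006] q [-0.21  0.3   2.02 -0.    0.81 -0.13] w 0.01473060379586395 61.57200336456299 [ 6.1 -2.8  0.7]
```

>>> step_arm:
  increments:
    - [[0, 0, 0], 0]
    - [[0, 0, 0], 0]
    - [[0, 0, 0], 0]
    - [[0, 0, -0.03], 0]
    - [[0, 0, -0.04], 0]
    - [[-0.02, 0, -0.035], 0]
    - [[-0.035, 0, -0.015], 0]
    - [[-0.038, 0, 0], 0]
    - [[-0.038, 0, 0], 0]
    - [[-0.038, 0, 0], 0]
    - [[0, 0, 0], 0]
    - [[0, 0, 0], 0]
  jaw: 165

```text
time: 27.88
tool_pos: [0.4414, -0.1939, 0.1237]
ee_rot: [0.736, 0.677, -0.0, -0.002]
force: [0.5, 1.1, 0.3]
gripper_width: 0.0304
grasp_force: 0.0
```

```bash
python3 - <<'E'
from h import *
st(); c=cap('side');t=cap('top')
for z in(.0,.021,.042): print(proj(c,[.518,.066,z]),proj(t,[.518,.066,z]))
a=c['color'][225:395,130:340,::-1];b=t['color'][225:325,150:360,::-1]
cv2.imwrite('pics/m3.png',np.vstack([cv2.resize(a,None,fx=2.1,fy=2.1,interpolation=cv2.INTER_CUBIC),cv2.resize(b,None,fx=2.1,fy=2.1,interpolation=cv2.INTER_CUBIC)]))
E
```

```text
27.88 [ 0.4414 -0.1939  0.1237] xax [0.083 0.997 0.002] yax [ 0.997 -0.083 -0.003] q [-0.56  0.19  1.81  0.    1.15 -0.48] w 0.030380971159141658 0.0 [0.5 1.1 0.3]
[276.09363365 300.51617807] [267.80495385 270.47757249]
[275.29483334 297.25155757] [267.06826355 270.0351951 ]
[274.46939143 293.8780554 ] [266.31378874 269.58213825]
```

View pics/m3.png

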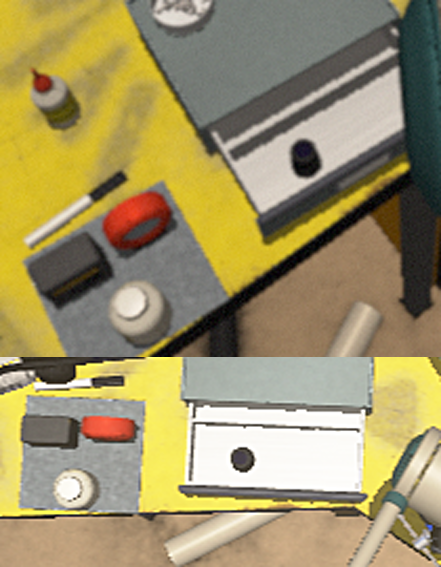

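The view shows battery, prism and jar upright on the mat and the drawer out. The eyepiece is at side (275,300) and top (265,274).

```bash
python3 - <<'E'
from h import *
c=cap('side');t=cap('top')
bl=lambda h:(h[...,2]<80)
for n,cam,seed,box in(('s',c,(275,300),(260,282,292,318)),('t',t,(265,274),(254,263,277,286))):
    ce,s,ct=blob(cam,seed,bl,box); print(n,ce,s,onz(cam,*ce,.035),onz(cam,*ce,.03))
    x0,y0,w,h,_=s; print('top-edge ctr z.056',onz(cam,ce[0],box[1]+y0+0,.056))
    r=cv2.minEnclosingCircle(ct); print(r)
go(.515,.066,.13,-4.5)
E
```

```text
s [275.75956284 301.29508197] [ 10  11  13  17 183] [0.50365722 0.07300038 0.035     ] [0.50554104 0.07225342 0.03      ]
top-edge ctr z.056 [0.51247841 0.06461516 0.056     ]
((276.0, 301.0), 8.544103622436523)
t [263.90625 273.0625 ] [ 7  7  7  7 32] [0.50853575 0.07389136 0.035     ] [0.50883701 0.07443273 0.03      ]
top-edge ctr z.056 [0.5160587  0.07147212 0.056     ]
((264.0, 273.29998779296875), 3.448293924331665)
28.08 [ 0.4424 -0.1914  0.1241] xax [0.078 0.997 0.002] yax [ 0.997 -0.078 -0.002] q [-0.55  0.19  1.81  0.    1.15 -0.48] w 0.030374645540134526 0.0 [ 0.4 -0.9 -0.3]
ang -4.4 turn 0.001 then shift [0.2622 0.0523 0.0319]
```

```bash
python3 - <<'E'
from h import *
t=cap('top');h=cv2.cvtColor(t['color'],cv2.COLOR_RGB2HSV)
for r in range(264,284): print(r,h[r,255:278,2].tolist())
for th in(100,140):
    ce,s,ct=blob(t,(265,274),lambda h:h[...,2]<th,(254,263,277,284)); print(th,ce,s,onz(t,*ce,.035))
c=cap('side')
for th in(60,100):
    ce,s,ct=blob(c,(275,300),lambda h:h[...,2]<th,(260,282,292,318)); print(th,ce,s,onz(c,*ce,.035))
E
```

```text
264 [251, 251, 251, 251, 251, 251, 251, 251, 251, 251, 251, 251, 251, 251, 251, 252, 251, 251, 252, 251, 252, 252, 252]
265 [251, 251, 251, 251, 251, 251, 251, 251, 251, 251, 251, 251, 251, 251, 250, 250, 250, 250, 251, 251, 251, 251, 251]
266 [252, 252, 252, 252, 252, 252, 253, 254, 255, 255, 255, 255, 255, 254, 253, 252, 252, 252, 252, 252, 252, 252, 251]
267 [252, 252, 251, 252, 252, 254, 255, 255, 255, 255, 255, 255, 255, 255, 255, 253, 252, 252, 252, 252, 252, 252, 253]
268 [250, 250, 250, 251, 253, 255, 255, 255, 120, 49, 48, 51, 77, 247, 255, 255, 253, 252, 251, 251, 251, 251, 251]
269 [251, 251, 252, 253, 255, 246, 112, 61, 74, 84, 86, 84, 67, 55, 178, 255, 255, 253, 251, 252, 252, 251, 251]
270 [251, 251, 251, 255, 255, 175, 67, 71, 68, 74, 69, 82, 92, 73, 54, 178, 255, 255, 253, 252, 252, 252, 252]
271 [252, 252, 253, 255, 238, 79, 76, 75, 74, 76, 75, 76, 87, 77, 59, 130, 252, 255, 253, 252, 252, 252, 252]
272 [251, 252, 253, 255, 238, 57, 77, 80, 75, 75, 74, 82, 84, 93, 76, 46, 241, 255, 253, 251, 251, 251, 251]
273 [252, 251, 253, 255, 241, 68, 72, 75, 73, 76, 74, 77, 84,
[... 851 characters left out ...]
 252, 252, 252, 252, 253, 253, 255, 255, 255, 255, 255, 254, 253, 252, 252, 251, 251, 252, 251, 252, 252]
282 [252, 252, 252, 252, 252, 252, 252, 252, 252, 252, 252, 253, 252, 252, 252, 252, 252, 252, 252, 252, 252, 252, 252]
283 [252, 252, 252, 252, 252, 252, 252, 252, 252, 252, 252, 252, 251, 252, 252, 251, 251, 251, 252, 252, 252, 252, 252]
100 [266.08737864 274.48543689] [  7   6  11  12 103] [0.50423913 0.06762742 0.035     ]
140 [266.02803738 274.38317757] [  7   6  11  12 107] [0.50454041 0.06779468 0.035     ]
60 [276.01807229 301.40963855] [ 11  11  12  17 166] [0.50305823 0.0726833  0.035     ]
100 [275.91578947 301.28947368] [ 10  11  14  17 190] [0.50344789 0.07270358 0.035     ]
```

>>> step_arm:
  increments:
    - [[0, 0, 0], 0.121]
    - [[0, 0, 0], 0.121]
    - [[0, 0, 0], 0.121]
    - [[0, 0, 0], 0.121]
    - [[0, 0, 0], 0.121]
    - [[0, 0, 0], 0.121]
    - [[0, 0, 0], 0.121]
    - [[0, 0, 0], 0.121]
    - [[0, 0, 0], 0.121]
    - [[0, 0, 0], 0.121]
    - [[0, 0, 0], 0.121]
    - [[0, 0, 0], 0.121]
  jaw: 75

```text
time: 29.18
tool_pos: [0.4432, -0.192, 0.1246]
ee_rot: [1.0, 0.018, -0.0, -0.0]
force: [0.1, -0.4, 0.3]
gripper_width: 0.0602
grasp_force: 0.0
```

>>> step_arm:
  increments:
    - [[0, 0, 0], 0.119]
    - [[0, 0, 0], 0]
    - [[0, 0, 0], 0]

```text
time: 29.43
tool_pos: [0.4433, -0.1923, 0.1246]
ee_rot: [0.999, -0.037, -0.0, -0.0]
force: [0.1, 0.3, -0.0]
gripper_width: 0.0605
grasp_force: 0.0
```

```bash
python3 - <<'E'
from h import *
go(.507,.071,.12,-94.5)
E
```

```text
29.43 [ 0.4433 -0.1923  0.1246] xax [ 0.997 -0.075 -0.   ] yax [-0.075 -0.997 -0.   ] q [-0.55  0.19  1.8   0.    1.15  1.09] w 0.06052780586204793 0.0 [ 0.1  0.3 -0. ]
ang -94.3 turn 0.004 then shift [ 0.0429 -0.2675  0.0421]
```

>>> step_arm:
  increments:
    - [[0.006, -0.0382, 0], 0]
    - [[0.006, -0.0382, 0], 0]
    - [[0.006, -0.0382, 0], 0]
    - [[0.006, -0.0382, 0], 0]
    - [[0.006, -0.0382, 0], 0]
    - [[0.006, -0.0382, 0], 0]
    - [[0.006, -0.0382, 0], 0]
    - [[0, 0, 0.02], 0]
    - [[0, 0, 0.022], 0]
    - [[0, 0, 0], 0]
    - [[0, 0, 0], 0]
    - [[0, 0, 0], 0]

```text
time: 30.43
tool_pos: [0.5067, 0.07, 0.0834]
ee_rot: [0.999, -0.039, 0.0, -0.0]
force: [-0.1, 0.5, 0.4]
gripper_width: 0.0601
grasp_force: 0.0
```

```bash
python3 - <<'E'
from h import *
go(.507,.071,.026,-94.5)
E
```

```text
30.43 [0.5067 0.07   0.0834] xax [ 0.997 -0.078  0.001] yax [-0.078 -0.997 -0.   ] q [0.   0.27 1.81 0.   1.06 1.65] w 0.06012356450967098 0.0 [-0.1  0.5  0.4]
ang -94.5 turn 0.0 then shift [ 0.0001 -0.001   0.0949]
```

>>> step_arm:
  increments:
    - [[0, -0.001, 0.03], 0]
    - [[0, 0, 0.03], 0]
    - [[0, 0, 0.02], 0]
    - [[0, 0, 0.01], 0]
    - [[0, 0, 0.005], 0]
    - [[0, 0, 0], 0]
    - [[0, 0, 0], 0]

```text
time: 31.02
tool_pos: [0.5076, 0.0708, -0.0112]
ee_rot: [0.999, -0.04, 0.001, -0.0]
force: [-0.9, 0.4, 0.0]
gripper_width: 0.0603
grasp_force: 0.0
```

>>> step_arm:
  increments:
    - [[0, 0, 0], 0]
    - [[0, 0, 0], 0]
    - [[0, 0, 0], 0]
    - [[0, 0, 0], 0]
    - [[0, 0, 0], 0]
  jaw: 255

```text
time: 31.43
tool_pos: [0.5078, 0.0711, -0.0106]
ee_rot: [0.999, -0.04, 0.002, -0.0]
force: [-1.3, -0.2, 7.6]
gripper_width: 0.0265
grasp_force: 60.7
```

```bash
python3 - <<'E'
from h import *
go(.35,-.10,.18)
E
```

```text
31.43 [ 0.5078  0.0711 -0.0106] xax [ 0.997 -0.079  0.004] yax [-0.079 -0.997 -0.   ] q [ 0.    0.39  1.93 -0.    0.83  1.65] w 0.026468950593650366 60.68229795973821 [-1.3 -0.2  7.6]
ang -94.5 turn 0 then shift [-0.1433  0.183  -0.1536]
```

>>> step_arm:
  increments:
    - [[0, 0, -0.03], 0]
    - [[0, 0, -0.04], 0]
    - [[0, 0, -0.04], 0]
    - [[0, 0, -0.04], 0]
    - [[-0.0239, 0.0305, 0], 0]
    - [[-0.0239, 0.0305, 0], 0]
    - [[-0.0239, 0.0305, 0], 0]
    - [[-0.0239, 0.0305, 0], 0]
    - [[-0.0239, 0.0305, 0], 0]
    - [[-0.0239, 0.0305, 0], 0]
    - [[0, 0, 0], 0]
    - [[0, 0, 0], 0]

```text
time: 32.43
tool_pos: [0.3479, -0.1013, 0.1381]
ee_rot: [0.999, -0.042, 0.001, 0.0]
force: [0.9, 0.5, 0.0]
gripper_width: 0.0263
grasp_force: 60.4
```

```bash
python3 - <<'E'
from h import *
go(.33,-.25,.18);go(.426,-.395,.18)
E
```

```text
32.43 [ 0.3479 -0.1013  0.1381] xax [ 0.996 -0.084  0.001] yax [-0.084 -0.996  0.   ] q [-0.48 -0.01  2.    0.    1.15  1.18] w 0.026307136072241135 60.40072671501548 [0.9 0.5 0. ]
ang -94.8 turn 0 then shift [-0.0053  0.1497 -0.0043]
32.43 [ 0.3479 -0.1013  0.1381] xax [ 0.996 -0.084  0.001] yax [-0.084 -0.996  0.   ] q [-0.48 -0.01  2.    0.    1.15  1.18] w 0.026307136072241135 60.40072671501548 [0.9 0.5 0. ]
ang -94.8 turn 0 then shift [ 0.1026  0.2861 -0.0041]
```

>>> step_arm:
  increments:
    - [[-0.0013, 0.0375, -0.004], 0]
    - [[-0.0013, 0.0375, 0], 0]
    - [[-0.0013, 0.0375, 0], 0]
    - [[-0.0013, 0.0375, 0], 0]
    - [[0.0216, 0.0273, 0], 0]
    - [[0.0216, 0.0273, 0], 0]
    - [[0.0216, 0.0273, 0], 0]
    - [[0.0216, 0.0273, 0], 0]
    - [[0.0216, 0.0273, 0], 0]
    - [[0, 0, 0], 0]
    - [[0, 0, 0], 0]
    - [[0, 0, 0], 0]

```text
time: 33.43
tool_pos: [0.4295, -0.3922, 0.1409]
ee_rot: [0.999, -0.039, -0.0, -0.001]
force: [0.0, 1.2, -0.7]
gripper_width: 0.0261
grasp_force: 60.5
```

```bash
python3 - <<'E'
from h import *
go(.426,-.395,.05)
c=cap('side');t=cap('top')
for cam,o in((c,cv2.imread('pics/side0.png')),(t,cv2.imread('pics/top0.png'))):
    pass
# bore ring: Hough in clean pictures
for cam,f,(x0,y0,x1,y1) in((t,'top0',(408,278,448,318)),(c,'side0',(420,200,468,246))):
    g=cv2.imread(f'pics/{f}.png',0)[y0:y1,x0:x1]; g=cv2.resize(g,None,fx=6,fy=6,interpolation=cv2.INTER_CUBIC)
    e=cv2.Canny(g,30,90); cs=[k for k in cv2.findContours(e,1,1)[0] if len(k)>40]
    for k in cs:
        (a,b),(w,h),an=cv2.fitEllipse(k); u,v=x0+(a+.5)/6-.5,y0+(b+.5)/6-.5
        if 50<max(w,h)<130: print(f,round(u,1),round(v,1),round(w/6,1),round(h/6,1),onz(cam,u,v,.024).round(4))
E
```

```text
33.43 [ 0.4295 -0.3922  0.1409] xax [ 0.997 -0.077 -0.001] yax [-0.077 -0.997 -0.002] q [-0.86  0.32  1.57  0.    1.25  0.79] w 0.02611591758530613 60.53344232408563 [ 0.   1.2 -0.7]
ang -94.4 turn 0 then shift [-0.0032  0.0033  0.1284]
top0 432.5 311.4 0.6 12.1 [ 0.3854 -0.4109  0.024 ]
top0 430.4 307.3 1.7 18.7 [ 0.3975 -0.4055  0.024 ]
top0 422.5 300.6 5.2 10.2 [ 0.4173 -0.3834  0.024 ]
top0 440.1 300.4 0.6 9.8 [ 0.4166 -0.4343  0.024 ]
top0 414.3 299.0 0.9 10.8 [ 0.4224 -0.3599  0.024 ]
top0 427.0 296.7 14.1 14.7 [ 0.4282 -0.3968  0.024 ]
top0 426.9 296.3 17.3 17.6 [ 0.4294 -0.3966  0.024 ]
top0 421.4 285.7 0.9 14.8 [ 0.4603 -0.3819  0.024 ]
side0 422.1 199.4 4.0 11.8 [ 0.509  -0.3984  0.024 ]
side0 425.1 200.4 3.4 11.8 [ 0.502  -0.4025  0.024 ]
```

>>> step_arm:
  increments:
    - [[-0.0013, 0.0024, 0], 0]
    - [[0, 0, 0.035], 0]
    - [[0, 0, 0.04], 0]
    - [[0, 0, 0.035], 0]
    - [[0, 0, 0.02], 0]
    - [[0, 0, 0.006], 0]
    - [[0, 0, 0], 0]
    - [[0, 0, 0], 0]

```text
time: 34.2
tool_pos: [0.4278, -0.3966, 0.0068]
ee_rot: [0.999, -0.04, 0.001, 0.001]
force: [0.2, 0.6, -0.4]
gripper_width: 0.0264
grasp_force: 60.5
```

>>> step_arm:
  increments:
    - [[0, 0, 0.003], 0]
    - [[0, 0, 0.003], 0]
    - [[0, 0, 0], 0]
    - [[0, 0, 0], 0]

```text
time: 34.53
tool_pos: [0.4275, -0.3963, 0.0003]
ee_rot: [0.999, -0.04, 0.0, 0.0]
force: [-0.0, 0.5, -0.3]
gripper_width: 0.0261
grasp_force: 60.5
```

>>> step_arm:
  increments:
    - [[0, -0.001, 0.002], 0]
    - [[0, 0, 0.002], 0]
    - [[0, 0, 0], 0]
    - [[0, 0, 0], 0]

```text
time: 34.87
tool_pos: [0.4272, -0.3949, -0.0046]
ee_rot: [0.999, -0.04, -0.0, -0.0]
force: [1.3, 0.7, 0.1]
gripper_width: 0.0262
grasp_force: 60.5
```

>>> step_arm:
  increments:
    - [[0, 0, 0.002], 0]
    - [[0, 0, 0.002], 0]
    - [[0, 0, 0.001], 0]
    - [[0, 0, 0], 0]
    - [[0, 0, 0], 0]

```text
time: 35.28
tool_pos: [0.4272, -0.395, -0.0096]
ee_rot: [0.999, -0.04, -0.0, -0.0]
force: [-0.4, 0.2, 0.7]
gripper_width: 0.0261
grasp_force: 60.5
```

```bash
python3 - <<'E'
from h import *
st()
E
```

```text
35.28 [ 0.4272 -0.395  -0.0096] xax [ 0.997 -0.079 -0.   ] yax [-0.079 -0.997 -0.   ] q [-0.87  0.47  1.77  0.    0.91  0.78] w 0.026147926888107527 60.546256771922344 [-0.4  0.2  0.7]
```

>>> step_arm:
  increments:
    - [[0, 0, 0], 0]
    - [[0, 0, 0], 0]
    - [[0, 0, 0], 0]
    - [[0, 0, 0], 0]
    - [[0, 0, -0.015], 0]
    - [[0, 0, -0.025], 0]
    - [[0, 0, -0.04], 0]
    - [[0, 0, -0.04], 0]
    - [[0, 0, -0.03], 0]
    - [[0, 0, 0], 0]
  jaw: 130

```text
time: 36.12
tool_pos: [0.4305, -0.3988, 0.1481]
ee_rot: [0.999, -0.04, 0.005, 0.005]
force: [0.6, -0.2, 0.3]
gripper_width: 0.0419
grasp_force: 0.0
```

```bash
python3 - <<'E'
from h import *
go(.33,-.25,.18);go(.40,.03,.18)
E
```

```text
36.12 [ 0.4305 -0.3988  0.1481] xax [ 0.997 -0.079  0.01 ] yax [-0.079 -0.997  0.01 ] q [-0.87  0.31  1.57  0.    1.25  0.78] w 0.04187270972154886 0.0 [ 0.6 -0.2  0.3]
ang -94.5 turn 0 then shift [-0.112  -0.1404  0.003 ]
36.12 [ 0.4305 -0.3988  0.1481] xax [ 0.997 -0.079  0.01 ] yax [-0.079 -0.997  0.01 ] q [-0.87  0.31  1.57  0.    1.25  0.78] w 0.04187270972154886 0.0 [ 0.6 -0.2  0.3]
ang -94.5 turn 0 then shift [-0.0643 -0.425   0.0007]
```

>>> step_arm:
  increments:
    - [[-0.0224, -0.0281, 0], 0]
    - [[-0.0224, -0.0281, 0], 0]
    - [[-0.0224, -0.0281, 0], 0]
    - [[-0.0224, -0.0281, 0], 0]
    - [[-0.0224, -0.0281, 0], 0]
    - [[0.006, -0.0356, 0], 0]
    - [[0.006, -0.0356, 0], 0]
    - [[0.006, -0.0356, 0], 0]
    - [[0.006, -0.0356, 0], 0]
    - [[0.006, -0.0356, 0], 0]
    - [[0.006, -0.0356, 0], 0]
    - [[0.006, -0.0356, 0], 0]
  jaw: 255

```text
time: 37.12
tool_pos: [0.3881, 0.0007, 0.1405]
ee_rot: [0.999, -0.04, 0.0, 0.0]
force: [1.0, -1.0, 0.5]
gripper_width: -0.0003
grasp_force: 0.0
```

```bash
python3 - <<'E'
from h import *
c=cap('side');t=cap('top')
a=c['color'][180:280,370:500,::-1];b=t['color'][250:350,340:470,::-1]
cv2.imwrite('pics/m4.png',cv2.resize(np.hstack([a,b]),None,fx=3,fy=3,interpolation=cv2.INTER_CUBIC))
go(.40,.03,.045)
E
```

```text
37.22 [0.3887 0.0037 0.1405] xax [ 0.997 -0.072  0.001] yax [-0.072 -0.997 -0.003] q [-0.17  0.03  1.95  0.    1.16  1.47] w 6.177867980295913e-05 0.0 [-0.5 -1.8  0.2]
ang -94.1 turn 0 then shift [ 0.0093 -0.0267  0.133 ]
```

View pics/m4.png

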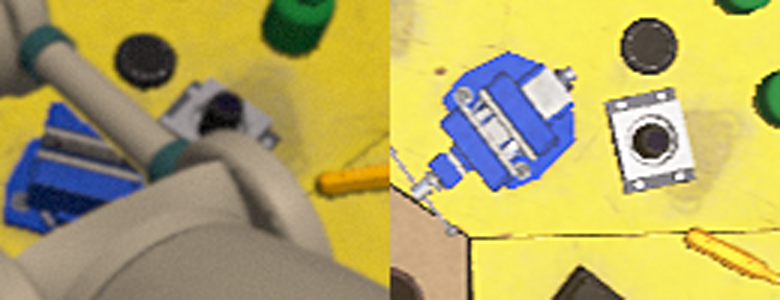

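The eyepiece sits upright in the bore, at (656,143) in the right half and centred in the ring. Now I'll shut the drawer.

>>> step_arm:
  increments:
    - [[0.009, -0.027, 0], 0]
    - [[0, 0, 0.04], 0]
    - [[0, 0, 0.04], 0]
    - [[0, 0, 0.035], 0]
    - [[0, 0, 0.018], 0]
    - [[0, 0, 0], 0]
    - [[0.015, 0, 0], 0]
    - [[0.015, 0, 0], 0]
    - [[0.01, 0, 0], 0]
    - [[0.01, 0, 0], 0]
    - [[0.01, 0, 0], 0]
    - [[0.01, 0, 0], 0]

```text
time: 38.22
tool_pos: [0.4693, 0.0194, 0.008]
ee_rot: [0.999, -0.04, -0.0, 0.0]
force: [-1.7, 0.0, 0.9]
gripper_width: -0.0001
grasp_force: 1.0
```

>>> step_arm:
  increments:
    - [[0.01, 0, 0], 0]
    - [[0.01, 0, 0], 0]
    - [[0.01, 0, 0], 0]
    - [[0.01, 0, 0], 0]
    - [[0.01, 0, 0], 0]
    - [[0.01, 0, 0], 0]
    - [[0.005, 0, 0], 0]
    - [[0, 0, 0], 0]
    - [[0, 0, 0], 0]

```text
time: 38.97
tool_pos: [0.5348, 0.0143, 0.0075]
ee_rot: [0.999, -0.04, 0.0, 0.0]
force: [-0.7, -0.6, 0.5]
gripper_width: 0.0
grasp_force: 0.0
```

```bash
python3 - <<'E'
from h import *
st()
E
```

```text
38.97 [0.5348 0.0143 0.0075] xax [ 0.997 -0.079  0.001] yax [-0.079 -0.997  0.   ] q [-0.1   0.39  1.86 -0.    0.9   1.55] w 2.419960104352099e-05 0.0 [-0.7 -0.6  0.5]
```

>>> step_arm:
  increments:
    - [[0.005, 0, 0], 0]
    - [[0.005, 0, 0], 0]
    - [[0.003, 0, 0], 0]
    - [[0.002, 0, 0], 0]
    - [[0, 0, 0], 0]
    - [[0, 0, 0], 0]

```text
time: 39.47
tool_pos: [0.5495, 0.0132, 0.0077]
ee_rot: [0.999, -0.04, 0.001, 0.0]
force: [0.4, -0.9, 0.3]
gripper_width: -0.0001
grasp_force: 0.1
```

>>> step_arm:
  increments:
    - [[0.003, 0, 0], 0]
    - [[0, 0, 0], 0]
    - [[0.002, 0, 0], 0]
    - [[0, 0, 0], 0]

```text
time: 39.8
tool_pos: [0.5543, 0.0128, 0.0077]
ee_rot: [0.999, -0.04, 0.0, -0.0]
force: [-0.8, -0.6, 0.4]
gripper_width: 0.0003
grasp_force: 0.4
```

>>> step_arm:
  increments:
    - [[0.002, 0, 0], 0]
    - [[0, 0, 0], 0]
    - [[0, 0, 0], 0]

```text
time: 40.05
tool_pos: [0.5564, 0.0127, 0.0076]
ee_rot: [0.999, -0.04, 0.0, -0.0]
force: [0.4, -0.3, 0.2]
gripper_width: 0.0002
grasp_force: 0.3
```

>>> step_arm:
  increments:
    - [[0.002, 0, 0], 0]
    - [[0.002, 0, 0], 0]
    - [[0.002, 0, 0], 0]
    - [[0, 0, 0], 0]

```text
time: 40.38
tool_pos: [0.557, 0.0127, 0.0071]
ee_rot: [0.999, -0.039, -0.005, -0.0]
force: [-8.7, 1.0, 7.1]
gripper_width: 0.0001
grasp_force: 4.7
```

>>> step_arm:
  increments:
    - [[0.002, 0, 0], 0]
    - [[0.002, 0, 0], 0]
    - [[0, 0, 0], 0]

```text
time: 40.63
tool_pos: [0.5566, 0.0128, 0.0068]
ee_rot: [0.999, -0.039, -0.009, -0.0]
force: [-15.7, 0.8, 9.8]
gripper_width: 0.0002
grasp_force: 7.9
```

>>> step_arm:
  increments:
    - [[-0.012, 0, 0], 0]
    - [[-0.03, 0, 0], 0]
    - [[0, 0, -0.04], 0]
    - [[0, 0, -0.04], 0]
    - [[0, 0, -0.035], 0]
    - [[0, 0, 0], -0.121]
    - [[0, 0, 0], -0.121]
    - [[0, 0, 0], -0.121]
    - [[0, 0, 0], -0.121]
    - [[0, 0, 0], -0.121]
    - [[0, 0, 0], -0.121]
    - [[0, 0, 0], -0.121]
  jaw: 50

```text
time: 41.63
tool_pos: [0.525, 0.0152, 0.1229]
ee_rot: [0.926, 0.377, 0.001, 0.0]
force: [-0.1, -0.1, -0.2]
gripper_width: 0.0689
grasp_force: 0.0
```

>>> step_arm:
  increments:
    - [[0, 0, 0], -0.121]
    - [[0, 0, 0], -0.121]
    - [[0, 0, 0], -0.121]
    - [[0, 0, 0], -0.121]
    - [[0, 0, 0], -0.121]
    - [[0, 0, 0], -0.121]
    - [[0, 0, 0], 0]
    - [[0, 0, 0], 0]

```text
time: 42.3
tool_pos: [0.5247, 0.0152, 0.1228]
ee_rot: [0.735, 0.678, 0.0, 0.0]
force: [0.7, 0.3, 0.0]
gripper_width: 0.0685
grasp_force: 0.0
```

```bash
python3 - <<'E'
from h import *
go(.4738,.3008,.1575,-4)
t=cap('top')
h=cv2.cvtColor(t['color'],cv2.COLOR_RGB2HSV)
for u in(240,245,318,323): print(u,t['color'][238:265,u].mean(1).astype(int).tolist())
E
```

```text
42.3 [0.5247 0.0152 0.1228] xax [0.08  0.997 0.   ] yax [ 0.997 -0.08   0.001] q [-0.1   0.25  1.73  0.    1.16 -0.02] w 0.06850455042499001 0.0 [0.7 0.3 0. ]
ang -4.6 turn -0.01 then shift [ 0.2813 -0.0707  0.0027]
240 [202, 208, 208, 208, 208, 211, 213, 217, 222, 225, 224, 224, 227, 220, 213, 208, 207, 204, 200, 196, 193, 191, 187, 182, 177, 174, 169]
245 [167, 171, 161, 152, 137, 125, 124, 106, 89, 84, 90, 86, 78, 82, 93, 97, 96, 114, 109, 108, 109, 108, 103, 106, 84, 104, 104]
318 [177, 178, 176, 180, 177, 179, 178, 179, 179, 185, 152, 78, 102, 141, 95, 65, 93, 90, 196, 185, 182, 185, 184, 182, 179, 174, 175]
323 [178, 175, 177, 175, 176, 177, 179, 181, 180, 187, 110, 50, 105, 151, 99, 72, 84, 72, 142, 182, 185, 191, 195, 198, 200, 196, 199]
```

>>> step_arm:
  increments:
    - [[0, 0, 0], -0.01]
    - [[0.0352, -0.0088, 0], 0]
    - [[0.0352, -0.0088, 0], 0]
    - [[0.0352, -0.0088, 0], 0]
    - [[0.0352, -0.0088, 0], 0]
    - [[0.0352, -0.0088, 0], 0]
    - [[0.0352, -0.0088, 0], 0]
    - [[0.0352, -0.0088, 0], 0]
    - [[0.0352, -0.0088, 0], 0]
    - [[0, 0, 0.02], 0]
    - [[0, 0, 0], 0]
    - [[0, 0, 0], 0]

```text
time: 43.35
tool_pos: [0.4715, 0.3005, 0.1017]
ee_rot: [0.73, 0.683, -0.002, -0.0]
force: [0.4, -0.4, 0.4]
gripper_width: 0.0686
grasp_force: 0.0
```

```bash
python3 - <<'E'
from h import *
go(.4738,.3008,.0305,-4)
E
```

```text
43.35 [0.4715 0.3005 0.1017] xax [ 0.066  0.998 -0.002] yax [ 0.998 -0.066 -0.002] q [ 0.44  0.32  1.68 -0.    1.14  0.51] w 0.06857896959292054 0.0 [ 0.4 -0.4  0.4]
ang -3.8 turn 0.003 then shift [0.0006 0.0025 0.1087]
```

>>> step_arm:
  increments:
    - [[0.0005, 0.0015, 0.03], 0]
    - [[0, 0, 0.035], 0]
    - [[0, 0, 0.03], 0]
    - [[0, 0, 0.0135], 0]
    - [[0, 0, 0], 0]
    - [[0, 0, 0], 0]

```text
time: 43.85
tool_pos: [0.4748, 0.3003, -0.0056]
ee_rot: [0.731, 0.682, -0.0, 0.0]
force: [0.5, -0.2, 0.7]
gripper_width: 0.0688
grasp_force: 0.0
```

>>> step_arm:
  increments:
    - [[0, 0, 0], 0]
    - [[0, 0, 0], 0]
    - [[0, 0, 0], 0]
    - [[0, 0, 0], 0]
    - [[0, 0, 0], 0]
  jaw: 255

```text
time: 44.27
tool_pos: [0.4761, 0.3017, -0.0035]
ee_rot: [0.73, 0.683, 0.002, 0.001]
force: [-0.1, -2.3, 6.8]
gripper_width: 0.0527
grasp_force: 63.5
```

```bash
python3 - <<'E'
from h import *
go(.465,-.0626,.08,-4)
E
```

```text
44.27 [ 0.4761  0.3017 -0.0035] xax [0.067 0.998 0.002] yax [ 0.998 -0.067  0.004] q [ 0.44  0.43  1.81 -0.    0.9   0.51] w 0.05269873084940486 63.50845660082996 [-0.1 -2.3  6.8]
ang -3.8 turn 0.003 then shift [-0.3641  0.0146 -0.0465]
```

>>> step_arm:
  increments:
    - [[0, 0, -0.02], 0]
    - [[0, 0, -0.025], 0]
    - [[-0.0364, 0.0015, 0], 0]
    - [[-0.0364, 0.0015, 0], 0]
    - [[-0.0364, 0.0015, 0], 0]
    - [[-0.0364, 0.0015, 0], 0]
    - [[-0.0364, 0.0015, 0], 0]
    - [[-0.0364, 0.0015, 0], 0]
    - [[-0.0364, 0.0015, 0], 0]
    - [[-0.0364, 0.0015, 0], 0]
    - [[-0.0364, 0.0015, 0], 0]
    - [[-0.0364, 0.0015, 0], 0]

```text
time: 45.27
tool_pos: [0.465, -0.0647, 0.0401]
ee_rot: [0.73, 0.683, 0.001, 0.001]
force: [0.5, -1.0, -1.2]
gripper_width: 0.0527
grasp_force: 63.6
```

>>> step_arm:
  increments:
    - [[0, 0, 0.02], 0]
    - [[0, 0, 0], 0]
    - [[0, 0, 0], 0]

```text
time: 45.52
tool_pos: [0.4638, -0.0627, 0.0191]
ee_rot: [0.731, 0.683, -0.0, -0.001]
force: [0.6, 0.2, -1.8]
gripper_width: 0.0526
grasp_force: 63.6
```

```bash
python3 - <<'E'
from h import *
go(.465,-.0626,.0315,-4)
E
```

```text
45.52 [ 0.4638 -0.0627  0.0191] xax [0.068 0.998 0.001] yax [ 0.998 -0.068 -0.002] q [-0.28  0.29  1.98  0.    0.87 -0.22] w 0.05260461474955827 63.58456326182932 [ 0.6  0.2 -1.8]
ang -3.9 turn 0.001 then shift [0.0002 0.0013 0.0251]
```

>>> step_arm:
  increments:
    - [[0, 0.001, 0.012], 0]
    - [[0, 0, 0.009], 0]
    - [[0, 0, 0.004], 0]
    - [[0, 0, 0], 0]
    - [[0, 0, 0], 0]

```text
time: 45.93
tool_pos: [0.4658, -0.0621, -0.0058]
ee_rot: [0.73, 0.684, 0.0, -0.0]
force: [-0.2, -0.4, -2.1]
gripper_width: 0.0531
grasp_force: 63.6
```

>>> step_arm:
  increments:
    - [[0, 0, 0], 0]
    - [[0, 0, 0], 0]
    - [[0, 0, 0], 0]
    - [[0, 0, 0], 0]
    - [[0, 0, -0.02], 0]
    - [[0, 0, -0.03], 0]
    - [[0, 0, -0.04], 0]
    - [[0, 0, -0.02], 0]
    - [[0, 0, 0], 0]
    - [[0, 0, 0], 0]
  jaw: 50

```text
time: 46.77
tool_pos: [0.4666, -0.0632, 0.1053]
ee_rot: [0.73, 0.683, 0.001, 0.001]
force: [-0.4, -0.2, -1.2]
gripper_width: 0.0683
grasp_force: 0.0
```

```bash
python3 - <<'E'
from h import *
go(.5554,.2537,.13,-4)
E
```

```text
46.77 [ 0.4666 -0.0632  0.1053] xax [ 0.067  0.998 -0.001] yax [ 0.998 -0.067  0.003] q [-0.28  0.19  1.86  0.    1.09 -0.22] w 0.0683439376257861 0.0 [-0.4 -0.2 -1.2]
ang -3.8 turn 0.003 then shift [0.3223 0.0664 0.0128]
```

>>> step_arm:
  increments:
    - [[0.0322, 0.0066, 0], 0]
    - [[0.0322, 0.0066, 0], 0]
    - [[0.0322, 0.0066, 0], 0]
    - [[0.0322, 0.0066, 0], 0]
    - [[0.0322, 0.0066, 0], 0]
    - [[0.0322, 0.0066, 0], 0]
    - [[0.0322, 0.0066, 0], 0]
    - [[0.0322, 0.0066, 0], 0]
    - [[0.0322, 0.0066, 0], 0]
    - [[0.0322, 0.0066, 0], 0]
    - [[0, 0, 0], 0]
    - [[0, 0, 0], 0]
  jaw: 110

```text
time: 47.77
tool_pos: [0.552, 0.255, 0.1016]
ee_rot: [0.729, 0.684, -0.002, -0.001]
force: [-0.8, -0.2, -0.2]
gripper_width: 0.0485
grasp_force: 0.0
```

>>> step_arm:
  increments:
    - [[0, 0, 0], 0]

```text
time: 47.85
tool_pos: [0.5517, 0.2532, 0.1021]
ee_rot: [0.73, 0.683, -0.002, -0.001]
force: [0.6, -0.3, -0.1]
gripper_width: 0.0485
grasp_force: 0.0
```

```bash
python3 - <<'E'
from h import *
go(.5554,.2537,.0285,-4)
E
```

```text
47.85 [0.5517 0.2532 0.1021] xax [ 0.066  0.998 -0.002] yax [ 0.998 -0.066 -0.004] q [ 0.32  0.39  1.57 -0.    1.19  0.38] w 0.048463675484919075 0.0 [ 0.6 -0.3 -0.1]
ang -3.8 turn 0.003 then shift [0.001  0.0041 0.1111]
```

>>> step_arm:
  increments:
    - [[0.001, 0.002, 0.035], 0]
    - [[0, 0, 0.035], 0]
    - [[0, 0, 0.03], 0]
    - [[0, 0, 0.011], 0]
    - [[0, 0, 0], 0]
    - [[0, 0, 0], 0]

```text
time: 48.35
tool_pos: [0.5553, 0.2539, -0.0068]
ee_rot: [0.731, 0.683, -0.0, -0.0]
force: [-0.3, -0.3, -0.9]
gripper_width: 0.0487
grasp_force: 0.0
```

>>> step_arm:
  increments:
    - [[0, 0, 0], 0]
    - [[0, 0, 0], 0]
    - [[0, 0, 0], 0]
    - [[0, 0, 0], 0]
    - [[0, 0, 0], 0]
  jaw: 255

```text
time: 48.77
tool_pos: [0.5569, 0.2551, -0.0046]
ee_rot: [0.73, 0.683, 0.002, 0.001]
force: [-0.1, -0.7, 6.0]
gripper_width: 0.0278
grasp_force: 60.4
```

```bash
python3 - <<'E'
from h import *
go(.4672,.0279,.08,-7)
E
```

```text
48.77 [ 0.5569  0.2551 -0.0046] xax [0.067 0.998 0.001] yax [ 0.998 -0.067  0.004] q [ 0.32  0.49  1.69 -0.    0.95  0.38] w 0.02780260036138625 60.429343334399164 [-0.1 -0.7  6. ]
ang -3.8 turn 0.055 then shift [-0.2364 -0.0612 -0.0477]
```

>>> step_arm:
  increments:
    - [[0, 0, -0.02], 0]
    - [[0, 0, -0.025], 0.055]
    - [[-0.01, -0.021, 0], 0]
    - [[-0.01, -0.02, 0], 0]
    - [[-0.01, -0.02, 0], 0]
    - [[-0.0344, 0, 0], 0]
    - [[-0.0344, 0, 0], 0]
    - [[-0.0344, 0, 0], 0]
    - [[-0.0344, 0, 0], 0]
    - [[-0.0344, 0, 0], 0]
    - [[-0.0344, 0, 0], 0]
    - [[0, 0, 0], 0]

```text
time: 49.77
tool_pos: [0.4648, 0.0225, 0.0382]
ee_rot: [0.75, 0.661, -0.001, 0.001]
force: [-0.9, -0.2, -3.6]
gripper_width: 0.0275
grasp_force: 60.2
```

>>> step_arm:
  increments:
    - [[0, 0, 0.02], 0]
    - [[0, 0, 0], 0]
    - [[0, 0, 0], 0]

```text
time: 50.02
tool_pos: [0.4645, 0.028, 0.0176]
ee_rot: [0.749, 0.663, -0.001, -0.001]
force: [-0.3, -0.3, -2.7]
gripper_width: 0.0275
grasp_force: 60.2
```

```bash
python3 - <<'E'
from h import *
go(.4672,.0279,.0305,-7)
E
```

```text
50.02 [0.4645 0.028  0.0176] xax [0.122 0.993 0.   ] yax [ 0.993 -0.122 -0.003] q [-0.09  0.29  1.99  0.    0.86  0.03] w 0.027464085070765726 60.19176087342203 [-0.3 -0.3 -2.7]
ang -7.0 turn 0.0 then shift [0.0003 0.0028 0.0246]
```

>>> step_arm:
  increments:
    - [[0, 0.0022, 0.012], 0]
    - [[0, 0, 0.008], 0]
    - [[0, 0, 0.004], 0]
    - [[0, 0, 0], 0]
    - [[0, 0, 0], 0]

```text
time: 50.43
tool_pos: [0.4679, 0.0277, -0.0059]
ee_rot: [0.749, 0.663, -0.0, -0.0]
force: [-0.4, 0.8, -4.0]
gripper_width: 0.0272
grasp_force: 60.6
```

>>> step_arm:
  increments:
    - [[0, 0, 0], 0]
    - [[0, 0, 0], 0]
    - [[0, 0, 0], 0]
    - [[0, 0, 0], 0]
    - [[0, 0, -0.02], 0]
    - [[0, 0, -0.03], 0]
    - [[0, 0, -0.04], 0]
    - [[0, 0, -0.02], 0]
    - [[0, 0, 0], 0]
    - [[0, 0, 0], 0]
  jaw: 130

```text
time: 51.27
tool_pos: [0.4691, 0.0272, 0.1055]
ee_rot: [0.749, 0.663, 0.001, 0.001]
force: [-0.8, -0.4, -1.1]
gripper_width: 0.0419
grasp_force: 0.0
```

```bash
python3 - <<'E'
from h import *
go(.5552,.3362,.13,-4)
E
```

```text
51.27 [0.4691 0.0272 0.1055] xax [0.122 0.993 0.   ] yax [ 0.993 -0.122  0.004] q [-0.09  0.19  1.86  0.    1.09  0.03] w 0.04189423412363776 0.0 [-0.8 -0.4 -1.1]
ang -7.0 turn -0.052 then shift [0.3143 0.0643 0.0132]
```

Now the battery.

>>> step_arm:
  increments:
    - [[0, 0, 0], -0.052]
    - [[0.0349, 0.0073, 0], 0]
    - [[0.0349, 0.0073, 0], 0]
    - [[0.0349, 0.0073, 0], 0]
    - [[0.0349, 0.0073, 0], 0]
    - [[0.0349, 0.0073, 0], 0]
    - [[0.0349, 0.0073, 0], 0]
    - [[0.0349, 0.0073, 0], 0]
    - [[0.0349, 0.0073, 0], 0]
    - [[0.0349, 0.0073, 0], 0]
    - [[0, 0, 0], 0]
    - [[0, 0, 0], 0]
  jaw: 80

```text
time: 52.27
tool_pos: [0.5545, 0.3371, 0.1014]
ee_rot: [0.731, 0.683, -0.002, -0.001]
force: [-0.9, -0.7, 0.4]
gripper_width: 0.0587
grasp_force: 0.0
```

>>> step_arm:
  increments:
    - [[0, 0, 0], 0]
    - [[0, 0, 0], 0]

```text
time: 52.43
tool_pos: [0.5545, 0.3345, 0.1029]
ee_rot: [0.732, 0.682, -0.001, -0.0]
force: [0.7, -0.2, 0.0]
gripper_width: 0.0589
grasp_force: 0.0
```

```bash
python3 - <<'E'
from h import *
go(.5552,.3362,.0277,-4)
E
```

```text
52.43 [0.5545 0.3345 0.1029] xax [ 0.071  0.997 -0.002] yax [ 0.997 -0.071 -0.002] q [ 0.44  0.44  1.48 -0.    1.23  0.51] w 0.058911257782188184 0.0 [ 0.7 -0.2  0. ]
ang -4.1 turn -0.001 then shift [0.0019 0.0008 0.1127]
```

>>> step_arm:
  increments:
    - [[0.0015, 0.0008, 0.035], 0]
    - [[0, 0, 0.035], 0]
    - [[0, 0, 0.03], 0]
    - [[0, 0, 0.012], 0]
    - [[0, 0, 0], 0]
    - [[0, 0, 0], 0]

```text
time: 52.93
tool_pos: [0.5568, 0.3367, -0.0076]
ee_rot: [0.732, 0.682, -0.0, -0.0]
force: [0.7, 0.0, 1.0]
gripper_width: 0.0587
grasp_force: 0.0
```

>>> step_arm:
  increments:
    - [[0, 0, 0], 0]
    - [[0, 0, 0], 0]
    - [[0, 0, 0], 0]
    - [[0, 0, 0], 0]
    - [[0, 0, 0], 0]
  jaw: 255

```text
time: 53.35
tool_pos: [0.5583, 0.3382, -0.0053]
ee_rot: [0.731, 0.682, 0.002, 0.001]
force: [0.3, -0.7, 7.3]
gripper_width: 0.0373
grasp_force: 61.8
```

```bash
python3 - <<'E'
from h import *
go(.4736,.1184,.08,9.8)
E
```

```text
53.35 [ 0.5583  0.3382 -0.0053] xax [0.07  0.998 0.002] yax [ 0.998 -0.07   0.004] q [ 0.44  0.54  1.6  -0.    0.99  0.51] w 0.037269301694162066 61.81335210800171 [ 0.3 -0.7  7.3]
ang -4.0 turn -0.241 then shift [-0.2022 -0.1207 -0.0485]
```

>>> step_arm:
  increments:
    - [[0, 0, -0.02], 0]
    - [[0, 0, -0.025], 0]
    - [[0, 0, 0], -0.1205]
    - [[0, 0, 0], -0.1205]
    - [[-0.0289, -0.0172, 0], 0]
    - [[-0.0289, -0.0172, 0], 0]
    - [[-0.0289, -0.0172, 0], 0]
    - [[-0.0289, -0.0172, 0], 0]
    - [[-0.0289, -0.0172, 0], 0]
    - [[-0.0289, -0.0172, 0], 0]
    - [[-0.0289, -0.0172, 0], 0]
    - [[0, 0, 0], 0]

```text
time: 54.35
tool_pos: [0.4681, 0.1131, 0.0371]
ee_rot: [0.645, 0.764, -0.003, -0.001]
force: [-0.6, -0.3, -3.2]
gripper_width: 0.0371
grasp_force: 61.3
```

>>> step_arm:
  increments:
    - [[0, 0, 0.02], 0]
    - [[0, 0, 0], 0]
    - [[0, 0, 0], 0]

```text
time: 54.6
tool_pos: [0.4715, 0.1177, 0.0169]
ee_rot: [0.644, 0.765, -0.001, -0.001]
force: [-0.7, -0.5, -1.6]
gripper_width: 0.0374
grasp_force: 61.1
```

```bash
python3 - <<'E'
from h import *
go(.4736,.1184,.0297,9.8)
E
```

```text
54.6 [0.4715 0.1177 0.0169] xax [-0.17   0.985  0.   ] yax [ 0.985  0.17  -0.002] q [ 0.1   0.32  1.95  0.    0.88 -0.07] w 0.03744249320193728 61.08148455619812 [-0.7 -0.5 -1.6]
ang 9.8 turn -0.0 then shift [0.0003 0.0022 0.0247]
```

>>> step_arm:
  increments:
    - [[0, 0.0013, 0.012], 0]
    - [[0, 0, 0.008], 0]
    - [[0, 0, 0.0043], 0]
    - [[0, 0, 0], 0]
    - [[0, 0, 0], 0]

```text
time: 55.02
tool_pos: [0.4735, 0.1182, -0.0072]
ee_rot: [0.644, 0.765, -0.0, -0.0]
force: [0.6, -0.1, -3.0]
gripper_width: 0.037
grasp_force: 61.2
```

>>> step_arm:
  increments:
    - [[0, 0, 0], 0]
    - [[0, 0, 0], 0]
    - [[0, 0, 0], 0]
    - [[0, 0, 0], 0]
    - [[0, 0, -0.02], 0]
    - [[0, 0, -0.03], 0]
    - [[0, 0, -0.04], 0]
    - [[0, 0, -0.03], 0]
    - [[0, 0, -0.03], 0]
    - [[0, 0, 0], 0]
  jaw: 90

```text
time: 55.85
tool_pos: [0.4781, 0.1184, 0.1492]
ee_rot: [0.644, 0.765, 0.005, 0.005]
force: [1.2, -0.2, -0.3]
gripper_width: 0.0554
grasp_force: 0.0
```

>>> step_arm:
  increments:
    - [[0.035, -0.015, 0], 0]
    - [[0.035, -0.015, 0], 0]
    - [[0.035, -0.015, 0], 0]
    - [[0.035, -0.015, 0], 0]
    - [[0.035, -0.015, 0], 0]
    - [[0.035, -0.015, 0], 0]
    - [[0.035, -0.015, 0], 0]
    - [[0.035, -0.015, 0], 0]
    - [[0.035, -0.015, 0], 0]
    - [[0.03, -0.015, 0], 0]
    - [[0, 0, 0], 0]
    - [[0, 0, 0], 0]

```text
time: 56.85
tool_pos: [0.2658, 0.433, 0.1422]
ee_rot: [0.643, 0.766, -0.0, 0.0]
force: [-1.1, -0.4, 0.5]
gripper_width: 0.0552
grasp_force: 0.0
```

```bash
python3 - <<'E'
from h import *
st();c=cap('side');t=cap('top')
a=cv2.resize(c['color'][190:350,170:470,::-1],None,fx=2,fy=2,interpolation=cv2.INTER_CUBIC);b=cv2.resize(t['color'][220:330,160:460,::-1],None,fx=2,fy=2,interpolation=cv2.INTER_CUBIC)
cv2.imwrite('pics/fin.png',np.vstack([a,b]))
for cam,f in((c,'side0'),(t,'top0')):
    new=cam['color'].copy(); old=cv2.imread(f'pics/{f}.png')[:,:,::-1]
    L=(('pri',(299,302),red,(280,280,320,322)),('jar',(332,284),white,(315,265,350,305)),('bat',(265,323),dark,(245,300,285,345))) if f=='side0' else (('pri',(280,287),red,(262,270,300,300)),('jar',(311,288),white,(296,272,330,299)),('bat',(248,285),lambda h:(h[...,1]<80)&(h[...,2]<150),(232,272,263,300)))
    for n,s,fn,box in L:
        r=[]
        for im in(old,new):
            cam['color']=im; ce=blob(cam,s,fn,box); r+=[onz(cam,*ce[0],.035)[:2]]
        print(f,n,'moved mm',np.round((r[1]-r[0])*1000,1))
E
```

```text
56.85 [0.2658 0.433  0.1422] xax [-0.174  0.985 -0.001] yax [ 0.985  0.174 -0.   ] q [ 0.88  0.21  1.73 -0.    1.2   0.71] w 0.05523824515735844 0.0 [-1.1 -0.4  0.5]
side0 pri moved mm [ 0.4 -1. ]
side0 jar moved mm [ 1.7 -0.2]
side0 bat moved mm [-3.6 -2.6]
top0 pri moved mm [ 0.4 -1.6]
top0 jar moved mm [ 1.4 -0.5]
top0 bat moved mm [-1.2 -1.9]
```

View pics/fin.png

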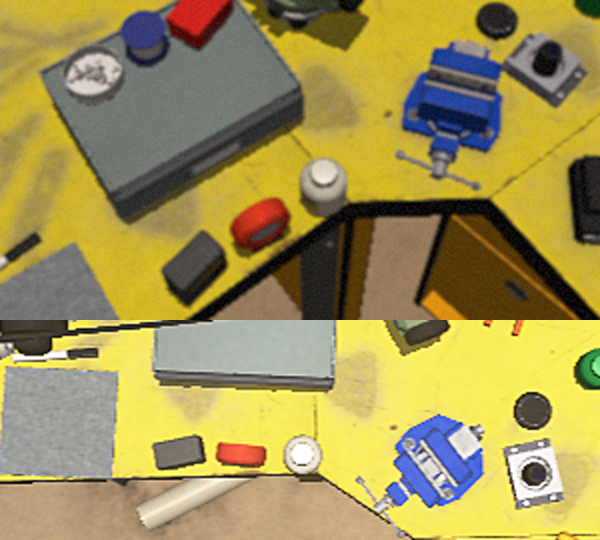

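The final view shows the drawer shut, all three items upright within about 2–4 mm of where they stood, and the eyepiece upright in the bore at (535,474) in the top half. Handing in.

```bash
python3 -c "
from station import *
print(job_done())"
```

```text
the job is handed in; nothing more can be done
None
```

The job is done and handed in at about 57 s: the eyepiece is seated upright in the bore, the drawer is shut, and the jar, prism and battery pack stand upright within about 2–4 mm of where they were. While I was finding a 37.5 mm height offset in the reported tool position, the fingertips pressed on the battery's top with about 45 N at the wrist; the battery did not move.

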